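# Load the guarded converter test station and start it

## Robot

A 6-joint arm with a two-finger parallel gripper is mounted at the origin on a cart in front of the work surface, level with it; the furniture and walls round the work are solid. World frame = base frame: x ahead of the robot, y to its left, z up, the work surface at z = 0. Lengths are in mm, angles in rad, forces in N, time in s.
With the tool pointing down it reaches from about 275 to 1000 mm from the base axis. Payload 8.4 kg.
Tool frame: the origin (TCP) lies at the very end of the fingers, on their centre line; the grasp point (between the pads) lies 19 mm behind it (r.tcp_to_grasp is the distance from the TCP to the grasp point, in mm); z points along the fingers, y is the line along which they close (so a half turn about z gives the same grasp; the last joint's range is limited). The gripper opens to 85 mm and grips with 20 to 120 N. Pads are 22 mm wide; open, the fingers measure 114 mm over their backs; the gripper's body (76 mm by 85 mm) begins 54 mm behind the grasp point. The pads swing forward as they close: fully open they stand 13 mm farther back than shut.
Start: joints at [1.201, 0.353, 1.633, -0, 1.155, -0.002], TCP at [224.726, 583.203, 231.281] pointing down, gripper open.
Joint ranges: [-2.63, 2.63], [-0.92, 2.1], [0.06, 2.66], [-1.3, 4.44], [0, 2.69], [-3.02, 3.02]. Speed limits (rad/s): [2.22, 2.22, 2.79, 3.14, 3.14, 3.14].

## Interface

Orientations are given as [roll, pitch, yaw] about the fixed x, y, z axes, in that order (R = Rz(yaw) Ry(pitch) Rx(roll)).
In Python, from rig import r gives the robot as it stands. The module is installed in compiled form; this text tells all that it offers.
- The arm moves only by the tool play_rows, never from a script. Its argument "rows" is a list of rows, each an object with "dp": the shift along the tool's x, y, z in units of 40 mm (1.0 is 40 mm), a list of three; "turn": the turn, a rotation vector about the tool's x, y, z in units of 6 degrees (1.0 is 6 degrees), a list of three; "fingers": the closure, from 0 (fully open) to 1 (shut). In form: [{"dp": [tx, ty, tz], "turn": [wx, wy, wz], "fingers": fingers}, ...]. A call has 1 to 5 rows; each row shifts and turns the commanded pose from where the row before left it, along the tool's axes as they then stand; what a row does not reach is not made up. A row lasts 1/12 s, in which the tool goes at most 41.7 mm and 7.16 degrees, less where a joint would pass 70% of its speed; a pose out of reach is approached as far as the arm can. A call is refused whole if a number of a shift passes 1 or a number of a turn 1, either way. A call with a gripper value outside its range is refused whole. The fingers move at their own pace and stop on an object; "force" is the grip in N (left out, the last holds). Time passes only in rows, so rows that do not move let the fingers close. It gives the time, the measured TCP pose, the force, the opening and the grip force at its end, in the units of the state.
- r.sense(): the state, without advancing time (a new reading comes with each control period).
- r.grab_frame(name): name is "side" or "top" or "wrist"; returns a dict with "pixels" (420x560x3 uint8, red, green, blue), "fx", "fy", "cx", "cy" (pixels), "pose" (4x4, takes a point from camera to world coordinates). Camera axes: x right, y down, z forward; pixel columns grow to the right and rows downward; lengths in mm; the calibration is good to about 2 mm. The wrist camera is an equidistant fisheye: a pixel r from the principal point sees the ray r / f radians off the axis. A picture is of the moment at which its call begins. There is no depth.
- r.sign_off(): hands the job in; it is judged then, once.
The state is a dict: "clock": time; "qpos": joint angles; "qvel": joint speeds; "joint_efforts": joint torques, N m; "eef_pos": TCP position; "tcp_rot": TCP orientation; "contact_force": force on the tool from outside, world axes, zero at the start; "wrist_torque": the same for the moment, N m; "opening": opening from 0.0 (shut) to 1.0 (fully open); "grasp_force": force on a finger pad.
Only numpy, scipy, OpenCV 4.12 (cv2) and the standard library are available. Lean on these libraries where they do the work, as an engineer would, in place of code of your own. Each camera call takes 0.05 s, during which the arm holds its last target. There are 200 camera calls.

## Task

Lift the test station's clear hood gently up to its open stop, then stand every converter module upright on one of its thin 56 mm ends (70 mm tall), one to a pad, squarely in the middle of the pad with its broad faces parallel to the hood's hinge. Lower the hood gently until it is fully closed over them, and then press the green start button. Leave the solder spool and the flux bottle behind the work where they are.

Things in the scene. Friction and masses are not known exactly. Their poses are not given: they have to be found in the camera images.
- station: grey base plate of the test station, fixed, 225 (x) by 390 (y) mm, flat top 18 mm up; origin on its underside, midway across, 100 mm from its front edge; x from the front (handle) side to the hinge, y along the hinge, z up. The front faces right and a little towards the robot. The hood covers its rear part; the start button is on a 60 mm tab 45 mm out from the front edge, near the corner farther from the robot
- hood (a joint): angle of the hinged guard hood, rad: 0 closed on its lower stop, 1.5 fully open on its upper stop. Clear box without a floor, aluminium-edged, 135 (x) by 370 (y) by 97 mm high, 0.35 kg, hinged at its rear lower edge; the stiff hinge keeps it where it is left (about 4 N at the handle to lift it, 1 to 3 N to lower it). It may start a little ajar
- hood_hinge (a point): middle of the hood's hinge axis, which runs along the station's y; in the station's frame x = +110 mm, z = 22 mm. The hood opens upward and back: its front rises (it turns about +y of the station)
- hood_handle (a point): middle of the hood's red round bar handle, 10 mm thick, 110 mm long along the station's y on two end posts, 40 mm in front of the hood's front wall; with the hood closed it is 175 mm in front of the hinge axis and 85 mm above it. 35 mm of free space between bar and hood
- pad0 (a point): centre of a black standing pad with a yellow border (42 by 72 mm, flush with the plate's top, this point on its surface), the nearest to the robot of three, 130 mm apart along the station's y, 80 mm in front of the hinge axis. A fixed white post (30 mm wide along y, 58 mm high) stands behind it, its face 20 mm from this point
- pad1 (a point): centre of a black standing pad with a yellow border (42 by 72 mm, flush with the plate's top, this point on its surface), the middle of three, 130 mm apart along the station's y, 80 mm in front of the hinge axis. A fixed white post (30 mm wide along y, 58 mm high) stands behind it, its face 20 mm from this point
- pad2 (a point): centre of a black standing pad with a yellow border (42 by 72 mm, flush with the plate's top, this point on its surface), the farthest from the robot of three, 130 mm apart along the station's y, 80 mm in front of the hinge axis. A fixed white post (30 mm wide along y, 58 mm high) stands behind it, its face 20 mm from this point
- start (a joint): travel of the green start button, m: 0 released, 0.006 fully pressed; counts as pressed from 0.004. Springs back; about 1.5 N to move, 5 N fully down
- start_top (a point): centre of the top face of the green start button, 26 mm across, facing up, 36 mm above the desk when released (18 mm above the plate), 87 mm in front of the hood's front wall
- module0_center (a point): loose black cased converter module with an aluminium face and one orange band, a block 70 mm long, 56 mm wide and 28 mm thick, 0.09 to 0.18 kg; starts lying on its 70 x 56 mm face on the desk. May be absent. The point is the block's centre (14 mm up when lying, 35 mm when stood on an end); axes: x along the 70 mm, y along the 56 mm, z along the 28 mm. Either way up and either end down will do
- module1_center (a point): loose black cased converter module with an aluminium face and one blue band, a block 70 mm long, 56 mm wide and 28 mm thick, 0.09 to 0.18 kg; starts lying on its 70 x 56 mm face on the desk. May be absent. The point is the block's centre (14 mm up when lying, 35 mm when stood on an end); axes: x along the 70 mm, y along the 56 mm, z along the 28 mm. Either way up and either end down will do
- module2_center (a point): loose black cased converter module with an aluminium face and one white band, a block 70 mm long, 56 mm wide and 28 mm thick, 0.09 to 0.18 kg; starts lying on its 70 x 56 mm face on the desk. May be absent. The point is the block's centre (14 mm up when lying, 35 mm when stood on an end); axes: x along the 70 mm, y along the 56 mm, z along the 28 mm. Either way up and either end down will do
- spool: bystander: solder spool, blue and white, 62 mm across, 42 mm high, standing behind the work; origin under its centre
- flux: bystander: small flux bottle with a green cap and needle, 35 mm across, 98 mm high, standing behind the work; origin under its centre
There are look-alikes about, which are no part of the job. Leave any pink look-alike of the part that bears module1_center alone.

How it is judged (in metres and radians):
On the way, in this order (a step that is already met when the one before it is completed fails the run):
1. the hood is lifted to its open stop (value of joint hood above 1.44 rad), for 0.2 s.
2. every module stands upright on a thin 56 x 28 mm end in the middle of a pad ((horizontal distance between module0_center and pad0 below 0.012 m or horizontal distance between module0_center and pad1 below 0.012 m or horizontal distance between module0_center and pad2 below 0.012 m) and angle between the x axis of each of module0_center, module1_center, module2_center and the z axis of station, either way round below 0.1 rad and angle between the y axis of each of module0_center, module1_center, module2_center and the y axis of station, either way round below 0.2 rad and z of module0_center in the frame of station between 0.047 and 0.059 m and (horizontal distance between module1_center and pad0 below 0.012 m or horizontal distance between module1_center and pad1 below 0.012 m or horizontal distance between module1_center and pad2 below 0.012 m) and z of module1_center in the frame of station between 0.047 and 0.059 m and (horizontal distance between module2_center and pad0 below 0.012 m or horizontal distance between module2_center and pad1 below 0.012 m or horizontal distance between module2_center and pad2 below 0.012 m) and z of module2_center in the frame of station between 0.047 and 0.059 m and value of joint hood above 0.9 rad), for 0.3 s.
3. the hood is closed over the standing modules ((horizontal distance between module0_center and pad0 below 0.012 m or horizontal distance between module0_center and pad1 below 0.012 m or horizontal distance between module0_center and pad2 below 0.012 m) and angle between the x axis of each of module0_center, module1_center, module2_center and the z axis of station, either way round below 0.1 rad and angle between the y axis of each of module0_center, module1_center, module2_center and the y axis of station, either way round below 0.2 rad and z of module0_center in the frame of station between 0.047 and 0.059 m and (horizontal distance between module1_center and pad0 below 0.012 m or horizontal distance between module1_center and pad1 below 0.012 m or horizontal distance between module1_center and pad2 below 0.012 m) and z of module1_center in the frame of station between 0.047 and 0.059 m and (horizontal distance between module2_center and pad0 below 0.012 m or horizontal distance between module2_center and pad1 below 0.012 m or horizontal distance between module2_center and pad2 below 0.012 m) and z of module2_center in the frame of station between 0.047 and 0.059 m and value of joint hood below 0.03 rad), for 0.3 s.
4. the start button is pressed (value of joint start above 0.004 m and value of joint hood below 0.03 rad), for 0.05 s.
At the end, for the whole second after the job is handed in: each module present stands on a thin 56 x 28 mm end, within 0.10 rad of upright, centre within 12 mm of a pad centre, 56 mm width along the hinge within 0.2 rad; hood closed (below 0.03 rad); start button pressed after that, and released (all of step 3 and value of joint start below 0.002 m); the robot touches nothing.
It fails at once if the hood slams on its closed stop (faster than 1 rad/s in the last 0.15 rad) (value of joint hood below 0.15 rad and velocity of joint hood below -1 rad/s).
It fails at once if the hood is thrown against its open stop (faster than 1 rad/s in the last 0.15 rad) (value of joint hood above 1.35 rad and velocity of joint hood above 1 rad/s).
It fails at once if the solder spool or the flux bottle is moved by more than 4 cm or knocked over (distance of any of spool, flux from where it was at the start of the episode above 0.04 m or angle between any of spool, flux's own z axis and vertical above 0.5 rad).
Of module0, module1, module2 only 2 to 3 are there at a start; the rules pass over those that are not, and their reading is None.
At some moment in a run one of module0, module1, module2 may be knocked a few centimetres aside while the robot is not near it.
It also fails if it takes over 210 s, if anything falls off the work surface, if the arm or the gripper's body presses on something with over 40 N, if the wrist force passes 120 N, or if a joint passes its speed limit or range.

## Working session

There is one attempt and no reset: what is moved stays moved. The work goes in short steps, Python scripts to look and compute and a tool call to move; the robot and the scene stay as the last step left them, time stands still between calls to the robot, and variables do not carry over. Pictures are saved under pics/ and viewed, at most 14 in all, crops included, and the job is handed in when it is done.

Besides the shell and the picture viewer there is one more tool, called after "Request:" as name(argument=value, ...) on one line, values as JSON. play_rows: Moves the arm, as the interface text tells. Its arguments: {"type":"object","properties":{"rows":{"type":"array"},"force":{"type":"number"}},"required":["rows"]}

```bash
mkdir -p pics; cat > h.py <<'E'
from rig import r
import numpy as np, cv2
def grab(n,name=None):
    f=r.grab_frame(n)
    if name: cv2.imwrite(f'pics/{name}.png',f['pixels'][:,:,::-1])
    return f
def ray(f,u,v,fish=False):
    x=(u-f['cx'])/f['fx'];y=(v-f['cy'])/f['fy']
    if fish:
        t=np.hypot(x,y); s=np.sin(t)/t if t>1e-9 else 1
        d=np.array([x*s,y*s,np.cos(t)])
    else: d=np.array([x,y,1.])
    P=np.array(f['pose']); return P[:3,3],P[:3,:3]@d
def onz(f,u,v,z,fish=False):
    o,d=ray(f,u,v,fish); return o+d*(z-o[2])/d[2]
def proj(f,p):
    P=np.array(f['pose']); c=P[:3,:3].T@(np.array(p,float)-P[:3,3])
    return f['cx']+f['fx']*c[0]/c[2], f['cy']+f['fy']*c[1]/c[2]
E
python3 - <<'E'
from h import *
s=r.sense()
print({k:np.round(v,3).tolist() for k,v in s.items()}, r.tcp_to_grasp)
for n in('side','top','wrist'):
    f=grab(n,n+'0'); print(n,f['fx'],f['fy'],f['cx'],f['cy'],np.round(f['pose'],3).tolist())
E
```

```text
{'clock': 0.0, 'qpos': [1.201, 0.354, 1.634, 0.0, 1.155, -0.002], 'qvel': [-0.001, 0.0, -0.001, -0.0, 0.0, -0.0], 'joint_efforts': [-0.001, -60.523, -34.207, 0.0, 0.009, 0.0], 'eef_pos': [224.574, 582.755, 230.556], 'tcp_rot': [-3.14, -0.0, 2.774], 'contact_force': [0.256, -0.173, 0.622], 'wrist_torque': [-0.035, -0.021, -0.016], 'grasp_force': 0.0, 'opening': 0.999} 18.700000000000003
side 386.59419954893235 386.59419954893235 278.77381327603075 208.73318393505707 [[0.88, -0.256, 0.4, 254.608], [-0.475, -0.496, 0.727, -681.86], [0.013, -0.83, -0.558, 566.344], [0.0, 0.0, 0.0, 1.0]]
top 491.3286739723612 491.3286739723612 273.5883360978071 218.51400196460764 [[-0.037, -0.976, 0.213, 352.753], [-0.999, 0.037, -0.007, -48.935], [-0.001, -0.213, -0.977, 1289.476], [0.0, 0.0, 0.0, 1.0]]
wrist 325.19226210127806 325.19226210127806 279.81964597932995 209.25611602225513 [[0.361, 0.894, 0.264, 157.591], [0.933, -0.346, -0.103, 609.605], [-0.001, 0.284, -0.959, 373.707], [0.0, 0.0, 0.0, 1.0]]
```

View pics/top0.png

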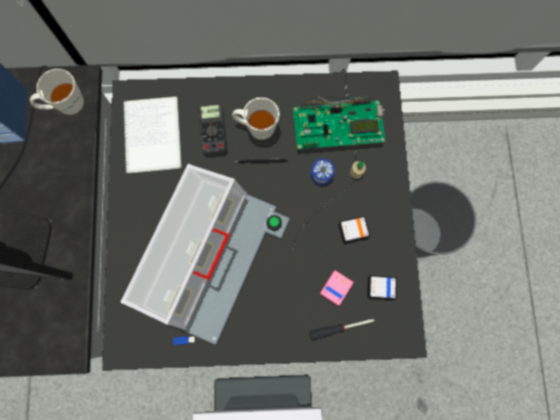

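View pics/side0.png

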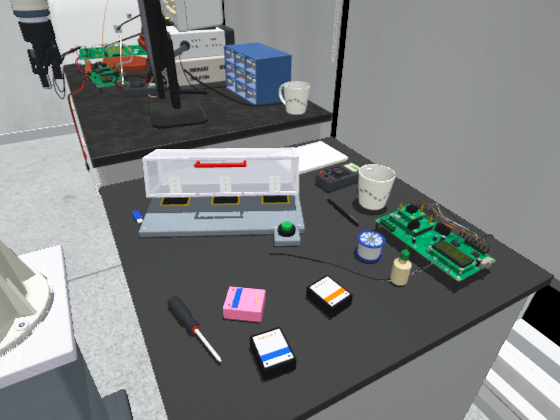

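Top: hood at (185,245), red handle (212,254), button (275,222). Candidates: orange-band module (355,229), blue-band module (382,287) with a black body; pink look-alike with blue band (337,288), to be left alone; no white-band module visible. Spool (322,171), flux (358,169).

```bash
python3 - <<'E'
from h import *
T=cv2.imread('pics/top0.png');S=cv2.imread('pics/side0.png')
a=cv2.resize(T[150:350,115:300],None,fx=3,fy=3,interpolation=cv2.INTER_CUBIC)
b=cv2.resize(T[205:305,320:405],None,fx=4,fy=4,interpolation=cv2.INTER_CUBIC)
c=cv2.resize(S[145:245,135:310],None,fx=3,fy=3,interpolation=cv2.INTER_CUBIC)
im=np.zeros((600,555,3),np.uint8); im[:]=a; cv2.imwrite('pics/ct.png',im)
im=np.zeros((400,800,3),np.uint8); im[:300,:525]=c; im[:400,525:800]=b[:,:275]; cv2.imwrite('pics/cs.png',im)
fT=r.grab_frame('top');fS=r.grab_frame('side')
for n,f in(('top',fT),('side',fS)):
    hsv=cv2.cvtColor(f['pixels'],cv2.COLOR_RGB2HSV)
    for c,lo,hi in(('green',(50,120,50),(80,255,255)),('yellow',(22,110,90),(34,255,255)),('orange',(8,150,120),(18,255,255)),('blue',(100,140,100),(120,255,255)),('red',(0,180,120),(4,255,255)),('pink',(160,80,120),(178,255,255))):
        m=cv2.inRange(hsv,lo,hi)
        k,_,st,ce=cv2.connectedComponentsWithStats(m)
        for i in range(1,k):
            if st[i,4]>12: print(n,c,st[i].tolist(),ce[i].round(1).tolist(), onz(f,*ce[i],28)[:2].round(0).tolist())
E
```

```text
top green [293, 101, 92, 48, 2764] [335.3, 126.0] [881.0, -236.0]
top green [358, 161, 5, 7, 22] [360.2, 164.0] [769.0, -296.0]
top green [269, 216, 11, 12, 96] [273.8, 221.4] [620.0, -58.0]
top orange [250, 111, 24, 18, 317] [261.4, 119.6] [907.0, -35.0]
top orange [356, 218, 8, 20, 59] [359.6, 227.0] [597.0, -282.0]
top blue [311, 162, 6, 16, 36] [313.1, 170.4] [756.0, -169.0]
top blue [320, 173, 14, 7, 30] [327.0, 177.5] [735.0, -205.0]
top blue [387, 277, 3, 21, 60] [388.0, 287.4] [437.0, -343.0]
top blue [327, 287, 15, 11, 39] [333.9, 292.0] [431.0, -204.0]
top blue [173, 336, 15, 9, 116] [180.1, 340.3] [326.0, 187.0]
top red [194, 229, 35, 50, 187] [215.6, 255.7] [535.0, 96.0]
top pink [320, 270, 34, 36, 561] [336.7, 286.8] [444.0, -212.0]
side green [122, 45, 25, 11, 149] [133.9, 50.1] [680.0, 2008.0]
side green [79, 47, 34, 12, 250] [93.9, 53.1] [448.0, 2024.0]
side green [114, 47, 5, 8, 18] [116.4, 51.1] [579.0, 2026.0]
side green [98, 66, 12, 3, 26] [102.9, 67.1] [449.0, 1654.0]
side green [89, 69, 27, 18, 221] [102.0, 78.4] [414.0, 1427.0]
side green [117, 73, 5, 8, 23] [1
[... 856 characters left out ...]
0]
side blue [225, 43, 66, 61, 1754] [266.8, 70.3] [1213.0, 1215.0]
side blue [132, 210, 11, 11, 73] [136.4, 214.4] [323.0, 157.0]
side blue [357, 230, 29, 18, 146] [370.8, 238.9] [767.0, -182.0]
side blue [378, 252, 5, 9, 13] [380.4, 256.5] [746.0, -239.0]
side blue [232, 289, 10, 19, 103] [236.7, 297.9] [431.0, -205.0]
side blue [260, 346, 31, 16, 181] [274.9, 353.6] [438.0, -343.0]
side red [195, 161, 51, 6, 171] [220.3, 164.7] [598.0, 308.0]
side red [192, 326, 7, 7, 17] [194.6, 328.0] [340.0, -235.0]
side pink [228, 286, 9, 5, 21] [231.7, 287.7] [433.0, -177.0]
side pink [223, 287, 43, 35, 500] [244.8, 311.1] [431.0, -241.0]
side pink [223, 294, 5, 12, 17] [225.3, 299.5] [411.0, -199.0]
```

View pics/ct.png

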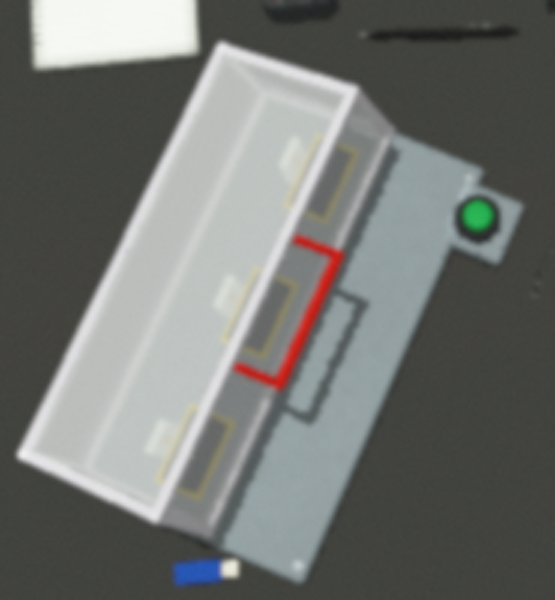

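View pics/cs.png

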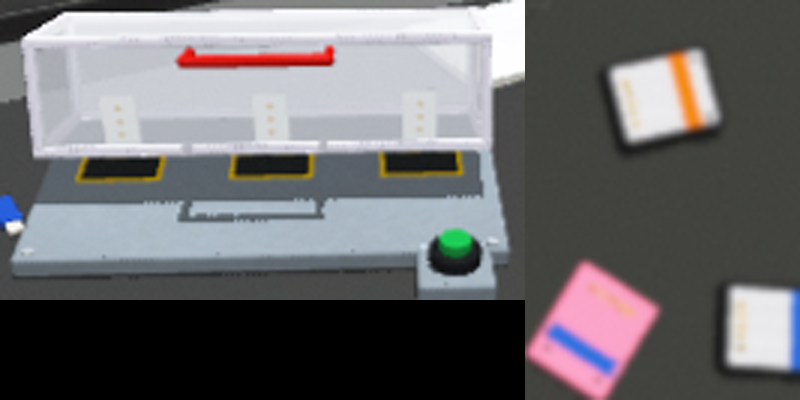

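```bash
cat >> h.py <<'E'
def tri(fa,pa,fb,pb):
    o1,d1=ray(fa,*pa);o2,d2=ray(fb,*pb)
    A=np.stack([d1,-d2],1);t=np.linalg.lstsq(A,o2-o1,rcond=None)[0]
    p,q=o1+d1*t[0],o2+d2*t[1]; return (p+q)/2,np.linalg.norm(p-q)
E
python3 - <<'E'
from h import *
fT=r.grab_frame('top');fS=r.grab_frame('side')
t=lambda u,v:(u/3+115-.33,v/3+150-.33); s=lambda u,v:(u/3+135-.33,v/3+145-.33)
L=[('cfn',(302,581),18,(-100,195)),('cff',(484,168),18,(-100,-195)),
('p0',(198,452),18,(30,130)),('p1',(258,312),18,(30,0)),('p2',(323,185),18,(30,-130))]
W=[];M=[]
for n,p,z,m in L:
    w=onz(fT,*t(*p),z)[:2];W.append(w);M.append(m);print(n,w.round(1))
for n,p,z,m in [('scfn',(12,265),18,(-100,195)),('scff',(510,253),18,(-100,-195)),('p0b',(120,179),18,(9,130)),('p1b',(271,177),18,(9,0)),('p2b',(422,173),18,(9,-130))]:
    w=onz(fS,*s(*p),z)[:2];W.append(w);M.append(m);print(n,w.round(1))
W=np.array(W);M=np.array(M,float)
wc,mc=W.mean(0),M.mean(0);a=W-wc;b=M-mc
th=np.arctan2((b[:,0]*a[:,1]-b[:,1]*a[:,0]).sum(),(a*b).sum())
R=np.array([[np.cos(th),-np.sin(th)],[np.sin(th),np.cos(th)]]);o=wc-R@mc
print('th',th,'o',o,'res',(W-(M@R.T+o)).round(1).tolist())
for y in(130,0,-130):print('pad',y,(R@[30,y]+o).round(1))
b,e=tri(fT,(273.8,221.4),fS,(286.4,225.8));print('btn',b.round(1),e,(R.T@(b[:2]-o)).round(1))
for n,p,q in[('hend near',(283,385),(179,63)),('hend far',(341,255),(331,59))]:
    b,e=tri(fT,t(*p),fS,s(*q));l=R.T@(b[:2]-o);print(n,b.round(1),round(e,1),l.round(1),'ang',np.arctan2(b[2]-22,110-l[0])-np.arctan2(85,175))
for n in('top','side'):
    f=fT if n=='top' else fS
    g=cv2.cvtColor(f['pixels'],cv2.COLOR_RGB2HSV)
    m=cv2.inRange(g,(0,0,150),(179,70,255))
    if n=='top':
      for (x0,y0,x1,y1) in[(335,210,375,250),(365,270,402,305)]:
        sub=m[y0:y1,x0:x1]|cv2.inRange(g,(8,120,100),(125,255,255))[y0:y1,x0:x1]
        c=max(cv2.findContours(sub,cv2.RETR_EXTERNAL,cv2.CHAIN_APPROX_NONE)[0],key=cv2.contourArea)
        (bx)=cv2.boxPoints(cv2.minAreaRect(c))+[x0,y0]
        q=np.array([onz(f,*p,28)[:2] for p in bx]);print(q.round(0).tolist(),q.mean(0).round(1),[np.linalg.norm(q[i]-q[i-1]).round(1) for i in range(4)])
E
```

```text
cfn [315.1 100.1]
cff [664.8 -65.6]
p0 [425.  187.5]
p1 [543.4 135.7]
p2 [654.7  77.5]
scfn [312.9  93. ]
scff [661.9 -70.5]
p0b [419.9 173.7]
p1b [535.8 117.5]
p2b [654.5  63.6]
th 1.1326397462796804 o [530.79139069 106.88334086] res [[3.3, 1.1], [-0.1, 0.8], [-0.8, -1.8], [-0.1, 1.6], [-6.6, -1.4], [1.2, -6.1], [-3.1, -4.1], [3.0, 3.5], [1.2, 2.5], [2.1, 3.7]]
pad 130 [425.8 189.2]
pad 0 [543.5 134. ]
pad -130 [661.2  78.9]
btn [618.9 -58.   33.8] 0.027223466820844824 [-111.9 -149.7]
hend near [464.2  97.3 154.8] 3.0 [-37.   56.2] ang 0.2826504989503409
hend far [566.3  50.3 155.4] 2.1 [-36.2 -56.2] ang 0.28752235407256943
[[614.0, -234.0], [625.0, -295.0], [573.0, -303.0], [562.0, -242.0]] [ 593.4 -268.6] [np.float64(52.4), np.float64(62.3), np.float64(52.6), np.float64(61.8)]
[[465.0, -301.0], [463.0, -363.0], [413.0, -358.0], [415.0, -297.0]] [ 439.  -329.9] [np.float64(50.7), np.float64(61.4), np.float64(50.7), np.float64(60.9)]
```

Request:
play_rows(rows=[{"dp": [0,0,0],"turn": [0,0,0.68],"fingers": 0.65},{"dp": [-0.8,-0.56,0],"turn": [0,0,0],"fingers": 0.65},{"dp": [-0.8,-0.56,0],"turn": [0,0,0],"fingers": 0.65},{"dp": [-0.8,-0.56,0],"turn": [0,0,0],"fingers": 0.65},{"dp": [-0.8,-0.56,0],"turn": [0,0,0],"fingers": 0.65}], force=30)

```text
clock: 0.77
eef_pos: [302.9, 446.3, 231.2]
tcp_rot: [-3.142, 0.0, 2.704]
contact_force: [1.1, -0.6, 0.9]
opening: 0.349
grasp_force: 0.0
```

Request:
play_rows(rows=[{"dp": [-0.8,-0.56,0],"turn": [0,0,0],"fingers": 0.65},{"dp": [-0.8,-0.56,0],"turn": [0,0,0],"fingers": 0.65},{"dp": [-0.8,-0.56,0],"turn": [0,0,0],"fingers": 0.65},{"dp": [-0.8,-0.56,0],"turn": [0,0,0],"fingers": 0.65},{"dp": [-0.8,-0.56,0],"turn": [0,0,0],"fingers": 0.65}])

```text
clock: 1.18
eef_pos: [400.3, 276.6, 231.5]
tcp_rot: [3.141, 0.0, 2.703]
contact_force: [1.6, 0.5, 0.4]
opening: 0.349
grasp_force: 0.0
```

Request:
play_rows(rows=[{"dp": [-0.8,-0.56,0],"turn": [0,0,0],"fingers": 0.65},{"dp": [-0.8,-0.56,0],"turn": [0,0,0],"fingers": 0.65},{"dp": [-0.8,-0.56,0],"turn": [0,0,0],"fingers": 0.65},{"dp": [-0.8,-0.56,0],"turn": [0,0,0],"fingers": 0.65},{"dp": [-0.8,-0.56,0],"turn": [0,0,0],"fingers": 0.65}])

```text
clock: 1.6
eef_pos: [497.6, 107.1, 231.6]
tcp_rot: [3.141, 0.0, 2.703]
contact_force: [0.9, 1.5, 0.7]
opening: 0.346
grasp_force: 0.0
```

Request:
play_rows(rows=[{"dp": [-0.8,-0.56,0],"turn": [0,0,0],"fingers": 0.65},{"dp": [0,0,0],"turn": [0,0,0],"fingers": 0.65},{"dp": [0,0,0],"turn": [0,0,0],"fingers": 0.65}])

```text
clock: 1.85
eef_pos: [517.1, 73.3, 231.2]
tcp_rot: [3.142, -0.0, 2.699]
contact_force: [-0.0, 0.6, 0.5]
opening: 0.349
grasp_force: 0.0
```

```bash
cat >> h.py <<'E'
import json
def log():
    s=r.sense(); open('fk.txt','a').write(json.dumps([list(map(float,s[k])) for k in('qpos','eef_pos','tcp_rot')])+'\n')
    print(s['clock'],'q',np.round(s['qpos'],3),'p',np.round(s['eef_pos'],1),'rpy',np.round(s['tcp_rot'],4),'F',np.round(s['contact_force'],1),'op',round(s['opening']*85,1),'g',round(s['grasp_force'],1)); return s
TH=1.1326;O=np.array([530.8,106.9])
RS=np.array([[np.cos(TH),-np.sin(TH)],[np.sin(TH),np.cos(TH)]])
def loc(p): return RS.T@(np.array(p[:2])-O)
def glob(x,y): return RS@[x,y]+O
E
python3 - <<'E'
from h import *
s=log();print(loc(s['eef_pos']))
f=grab('wrist','w1')
hsv=cv2.cvtColor(f['pixels'],cv2.COLOR_RGB2HSV)
m=cv2.inRange(hsv,(0,170,90),(5,255,255));k,_,st,ce=cv2.connectedComponentsWithStats(m)
for i in range(1,k):
  if st[i,4]>15:print(st[i],ce[i])
E
```

```text
1.85 q [ 0.138  0.193  1.851  0.     1.097 -0.99 ] p [517.1  73.3 231.2] rpy [ 3.1416 -0.      2.6989] F [-0.   0.6  0.5] op 29.6 g 0.0
[-36.23819826  -1.82180332]
[ 276  134   62  158 2682] [289.00372856 203.27293065]
```

View pics/w1.png

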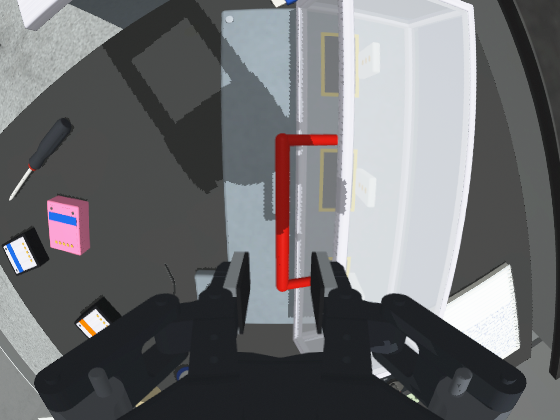

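The wrist view shows the red bar at u≈282 (v 134–290), between the fingers (tips at u≈240 and 320); hood wall at u≈345.

```bash
python3 - <<'E'
from h import *
f=r.grab_frame('wrist')
for p in[(282,139),(281.5,212),(282,285)]:
    w=onz(f,*p,155,True);print(w.round(1),loc(w).round(1))
E
```

```text
[466.3 100.8 155. ] [-33.   55.8]
[512.4  78.6 155. ] [-33.4   4.7]
[565.7  53.9 155. ] [-33.2 -54.1]
```

Request:
play_rows(rows=[{"dp": [0.05,0.07,0.6],"turn": [0,0,0],"fingers": 0.65},{"dp": [0,0,0.6],"turn": [0,0,0],"fingers": 0.65},{"dp": [0,0,0.6],"turn": [0,0,0],"fingers": 0.65},{"dp": [0,0,0.57],"turn": [0,0,0],"fingers": 0.65},{"dp": [0,0,0],"turn": [0,0,0],"fingers": 0.65}])

```text
clock: 2.37
eef_pos: [512.3, 79.5, 132.9]
tcp_rot: [-3.138, -0.006, 2.705]
contact_force: [-1.3, -0.6, 0.2]
opening: 0.354
grasp_force: 0.0
```

Request:
play_rows(rows=[{"dp": [0,0,0],"turn": [0,0,0],"fingers": 1},{"dp": [0,0,0],"turn": [0,0,0],"fingers": 1},{"dp": [0,0,0],"turn": [0,0,0],"fingers": 1},{"dp": [0,0,0],"turn": [0,0,0],"fingers": 1}], force=35)

```text
clock: 2.7
eef_pos: [514.3, 77.8, 137.9]
tcp_rot: [-3.139, -0.001, 2.704]
contact_force: [-7.3, -6.8, 2.3]
opening: 0.1
grasp_force: 34.4
```

```bash
python3 - <<'E'
from h import *
s=log();l=loc(s['eef_pos']);z=s['eef_pos'][2]+18.7
print(l, 'phi',np.arctan2(z-22,110-l[0]),np.hypot(z-22,110-l[0]))
E
```

```text
2.7 q [ 0.148  0.308  1.939 -0.002  0.898 -0.983] p [514.3  77.8 137.9] rpy [-3.1389e+00 -1.3000e-03  2.7039e+00] F [-7.3 -6.8  2.3] op 8.5 g 34.4
[-33.30322275   2.6002878 ] phi 0.7540878875306717 196.60303208779385
```

```bash
python3 -c "
import numpy as np
p=.754
c=[p+.08*i for i in range(13)]+[p+.96+.03*i for i in range(1,9)]
for a,b in zip(c,c[1:]):print(round(b,3),round(195*(np.cos(a)-np.cos(b))/40,2),round(-195*(np.sin(b)-np.sin(a))/40,2))"
```

```text
0.834 0.28 -0.27
0.914 0.3 -0.25
0.994 0.32 -0.23
1.074 0.34 -0.2
1.154 0.35 -0.17
1.234 0.36 -0.14
1.314 0.37 -0.11
1.394 0.38 -0.08
1.474 0.39 -0.05
1.554 0.39 -0.02
1.634 0.39 0.01
1.714 0.39 0.04
1.744 0.14 0.02
1.774 0.14 0.03
1.804 0.14 0.03
1.834 0.14 0.04
1.864 0.14 0.04
1.894 0.14 0.04
1.924 0.14 0.05
1.954 0.14 0.05
```

Request:
play_rows(rows=[{"dp": [0,0.28,-0.27],"turn": [0,0,0],"fingers": 1},{"dp": [0,0.3,-0.25],"turn": [0,0,0],"fingers": 1},{"dp": [0,0.32,-0.23],"turn": [0,0,0],"fingers": 1},{"dp": [0,0.34,-0.2],"turn": [0,0,0],"fingers": 1}])

```text
clock: 3.03
eef_pos: [535.8, 122.9, 177.3]
tcp_rot: [-3.139, -0.0, 2.703]
contact_force: [-6.3, -5.5, 6.1]
opening: 0.1
grasp_force: 35.0
```

Request:
play_rows(rows=[{"dp": [0,0.35,-0.17],"turn": [0,0,0],"fingers": 1},{"dp": [0,0.36,-0.14],"turn": [0,0,0],"fingers": 1},{"dp": [0,0.37,-0.11],"turn": [0,0,0],"fingers": 1},{"dp": [0,0.38,-0.08],"turn": [0,0,0],"fingers": 1}])

```text
clock: 3.37
eef_pos: [561.6, 177.0, 197.2]
tcp_rot: [3.141, 0.001, 2.703]
contact_force: [-5.1, -6.1, 11.6]
opening: 0.099
grasp_force: 36.6
```

```bash
python3 - <<'E'
from h import *
s=log();l=loc(s['eef_pos']);z=s['eef_pos'][2]+18.7
print(l, 'phi',np.arctan2(z-22,110-l[0]),np.hypot(z-22,110-l[0]))
E
```

```text
3.3667 q [ 3.030e-01  3.320e-01  1.747e+00 -1.000e-03  1.063e+00 -8.290e-01] p [561.6 177.  197.2] rpy [3.1415e+00 9.0000e-04 2.7031e+00] F [-5.1 -6.1 11.6] op 8.4 g 36.6
[76.50286839  1.83102355] phi 1.399694464599203 196.7315490558709
```

Request:
play_rows(rows=[{"dp": [0,0.39,-0.05],"turn": [0,0,0],"fingers": 1},{"dp": [0,0.39,-0.02],"turn": [0,0,0],"fingers": 1},{"dp": [0,0.39,0.01],"turn": [0,0,0],"fingers": 1},{"dp": [0,0.39,0.04],"turn": [0,0,0],"fingers": 1}])

```text
clock: 3.7
eef_pos: [588.8, 234.1, 196.5]
tcp_rot: [3.141, 0.001, 2.703]
contact_force: [-1.6, -1.9, 1.7]
opening: 0.099
grasp_force: 36.3
```

Request:
play_rows(rows=[{"dp": [0,0.14,0.02],"turn": [0,0,0],"fingers": 1},{"dp": [0,0.14,0.03],"turn": [0,0,0],"fingers": 1},{"dp": [0,0.14,0.03],"turn": [0,0,0],"fingers": 1},{"dp": [0,0.14,0.04],"turn": [0,0,0],"fingers": 1},{"dp": [0,0.14,0.04],"turn": [0,0,0],"fingers": 1}])

```text
clock: 4.12
eef_pos: [600.7, 259.3, 189.5]
tcp_rot: [3.14, 0.001, 2.703]
contact_force: [-2.3, -0.8, -1.0]
opening: 0.1
grasp_force: 35.8
```

Request:
play_rows(rows=[{"dp": [0,0.14,0.04],"turn": [0,0,0],"fingers": 1},{"dp": [0,0.14,0.05],"turn": [0,0,0],"fingers": 1},{"dp": [0,0,0],"turn": [0,0,0],"fingers": 1},{"dp": [0,0,0],"turn": [0,0,0],"fingers": 1}])

```text
clock: 4.45
eef_pos: [605.5, 269.3, 185.3]
tcp_rot: [3.14, 0.0, 2.703]
contact_force: [0.2, 4.6, 2.7]
opening: 0.105
grasp_force: 37.0
```

```bash
python3 - <<'E'
from h import *
s=log();l=loc(s['eef_pos']);z=s['eef_pos'][2]+18.7
print(l, 'phi',np.arctan2(z-22,110-l[0]),np.hypot(z-22,110-l[0]))
E
```

```text
4.45 q [ 4.160e-01  4.530e-01  1.590e+00  1.000e-03  1.097e+00 -7.170e-01] p [605.5 269.3 185.3] rpy [3.1397e+00 4.0000e-04 2.7028e+00] F [0.2 4.6 2.7] op 8.9 g 37.0
[178.73916986   1.26885698] phi 1.9319795516204703 194.5183789994763
```

Request:
play_rows(rows=[{"dp": [0,0.12,0.05],"turn": [0,0,0],"fingers": 1},{"dp": [0,0.12,0.05],"turn": [0,0,0],"fingers": 1},{"dp": [0,0,0],"turn": [0,0,0],"fingers": 1},{"dp": [0,0,0],"turn": [0,0,0],"fingers": 1},{"dp": [0,0,0],"turn": [0,0,0],"fingers": 1}])

```text
clock: 4.87
eef_pos: [606.6, 271.7, 184.0]
tcp_rot: [-3.132, -0.001, 2.703]
contact_force: [-17.7, -23.4, 34.1]
opening: 0.105
grasp_force: 40.3
```

```bash
python3 - <<'E'
from h import *
s=log();l=loc(s['eef_pos']);z=s['eef_pos'][2]+18.7
print(l, 'phi',np.arctan2(z-22,110-l[0]),np.hypot(z-22,110-l[0]))
E
```

```text
4.8667 q [ 0.422  0.462  1.579 -0.006  1.109 -0.707] p [606.6 271.7 184. ] rpy [-3.1321e+00 -1.0000e-03  2.7025e+00] F [-17.7 -23.4  34.1] op 8.9 g 40.3
[181.430992     1.26114054] phi 1.9471979686464813 194.3296429986393
```

Request:
play_rows(rows=[{"dp": [0,-0.1,-0.04],"turn": [0,0,0],"fingers": 0.6},{"dp": [0,0,0],"turn": [0,0,0],"fingers": 0.6},{"dp": [0,0,0],"turn": [0,0,0],"fingers": 0.6},{"dp": [0,0,-0.4],"turn": [0,0,0],"fingers": 0.6},{"dp": [0,0,-0.8],"turn": [0,0,0],"fingers": 0.4}])

```text
clock: 5.28
eef_pos: [605.1, 272.4, 226.6]
tcp_rot: [-3.136, -0.005, 2.703]
contact_force: [0.4, 0.4, -0.6]
opening: 0.53
grasp_force: 0.0
```

Request:
play_rows(rows=[{"dp": [0,0,-0.9],"turn": [0,0,0],"fingers": 0},{"dp": [-0.38,-0.88,0],"turn": [0,0,0],"fingers": 0},{"dp": [-0.38,-0.88,0],"turn": [0,0,0],"fingers": 0},{"dp": [-0.38,-0.88,0],"turn": [0,0,0],"fingers": 0},{"dp": [-0.38,-0.88,0],"turn": [0,0,0],"fingers": 0}])

```text
clock: 5.7
eef_pos: [602.3, 118.9, 266.5]
tcp_rot: [3.142, 0.0, 2.704]
contact_force: [0.5, 0.4, 0.7]
opening: 0.999
grasp_force: 0.0
```

Request:
play_rows(rows=[{"dp": [-0.38,-0.88,0],"turn": [0,0,0],"fingers": 0},{"dp": [-0.38,-0.88,0],"turn": [0,0,0],"fingers": 0},{"dp": [-0.38,-0.88,0],"turn": [0,0,0],"fingers": 0},{"dp": [-0.38,-0.88,0],"turn": [0,0,0],"fingers": 0},{"dp": [-0.38,-0.88,0],"turn": [0,0,0],"fingers": 0}])

```text
clock: 6.12
eef_pos: [596.4, -73.3, 266.4]
tcp_rot: [3.141, -0.0, 2.703]
contact_force: [0.3, -0.2, -0.4]
opening: 1.0
grasp_force: 0.0
```

Request:
play_rows(rows=[{"dp": [-0.38,-0.88,0],"turn": [0,0,0],"fingers": 0},{"dp": [-0.38,-0.88,0],"turn": [0,0,0],"fingers": 0},{"dp": [-0.38,-0.88,0],"turn": [0,0,0],"fingers": 0},{"dp": [0,0,0],"turn": [0,0,0.9],"fingers": 0},{"dp": [0,0,0],"turn": [0,0,0.9],"fingers": 0}])

```text
clock: 6.53
eef_pos: [592.8, -189.0, 266.0]
tcp_rot: [-3.141, -0.0, 2.507]
contact_force: [-0.4, 0.5, 0.1]
opening: 1.001
grasp_force: 0.0
```

Request:
play_rows(rows=[{"dp": [0,0,0],"turn": [0,0,0.9],"fingers": 0},{"dp": [0,0,0],"turn": [0,0,0.9],"fingers": 0},{"dp": [0,0,0],"turn": [0,0,0.9],"fingers": 0},{"dp": [0,0,0],"turn": [0,0,0.9],"fingers": 0},{"dp": [0,0,0],"turn": [0,0,0.9],"fingers": 0}])

```text
clock: 6.95
eef_pos: [593.1, -186.5, 266.2]
tcp_rot: [-3.141, -0.0, 2.038]
contact_force: [-0.0, -0.9, 0.3]
opening: 0.999
grasp_force: 0.0
```

Request:
play_rows(rows=[{"dp": [0,0,0],"turn": [0,0,0.9],"fingers": 0},{"dp": [0,0,0],"turn": [0,0,0.9],"fingers": 0},{"dp": [0,0,0],"turn": [0,0,0.9],"fingers": 0},{"dp": [0,0,0],"turn": [0,0,0],"fingers": 0},{"dp": [0,0,0],"turn": [0,0,0],"fingers": 0}])

```text
clock: 7.37
eef_pos: [593.0, -186.5, 266.3]
tcp_rot: [-3.141, -0.0, 1.763]
contact_force: [0.3, 0.3, -0.4]
opening: 1.002
grasp_force: 0.0
```

```bash
python3 - <<'E'
from h import *
s=log()
f=grab('wrist','w2');t=grab('top','t2');S=grab('side','s2')
a=cv2.resize(t['pixels'][150:350,100:300,::-1],None,fx=3,fy=3,interpolation=cv2.INTER_CUBIC)
cv2.imwrite('pics/ct2.png',a[:600,:600])
E
```

```text
7.3667 q [-0.307  0.318  1.603  0.     1.221 -0.5  ] p [ 593.  -186.5  266.3] rpy [-3.1413e+00 -2.0000e-04  1.7632e+00] F [ 0.3  0.3 -0.4] op 85.2 g 0.0
```

View pics/w2.png

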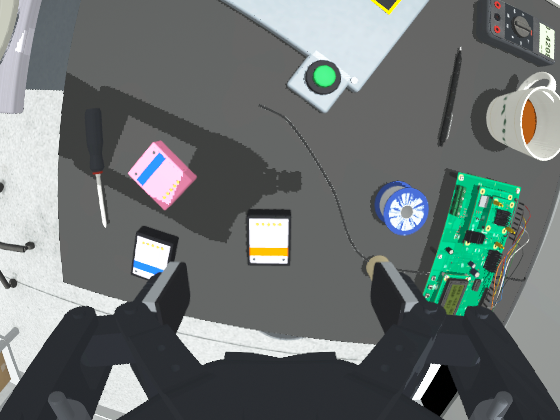

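View pics/ct2.png

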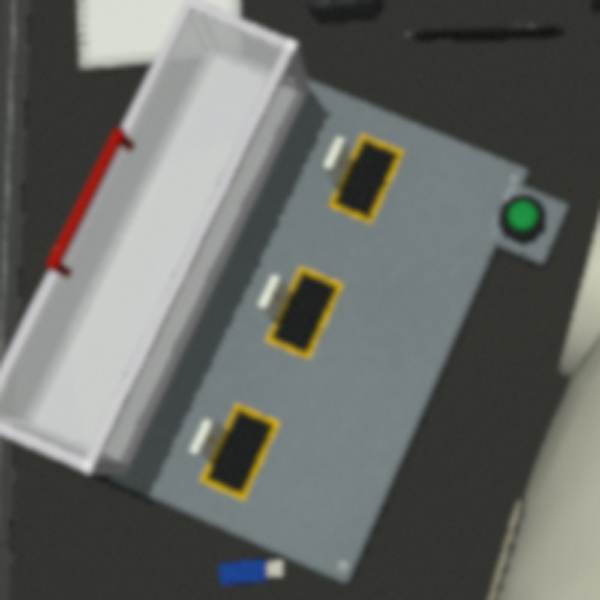

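Wrist view: orange module face centre ≈(269,238), blue-band black module ≈(154,253), pink decoy (161,175). Top crop: hood fully open, pads at crop (366,177), (304,312), (240,451).

```bash
python3 - <<'E'
from h import *
from scipy.optimize import least_squares
t=r.grab_frame('top');S=r.grab_frame('side');w=r.grab_frame('wrist')
P=[]
for n,f in(('top',t),('side',S)):
    hsv=cv2.cvtColor(f['pixels'],cv2.COLOR_RGB2HSV)
    m=cv2.inRange(hsv,(20,90,70),(36,255,255))
    k,_,st,ce=cv2.connectedComponentsWithStats(cv2.dilate(m,np.ones((3,3))))
    L=[i for i in range(1,k) if st[i,4]>60]
    for i in L:
        c=cv2.findContours((_==i).astype(np.uint8),cv2.RETR_EXTERNAL,cv2.CHAIN_APPROX_NONE)[0][0]
        q=cv2.convexHull(c)[:,0].astype(float)
        q=np.array([onz(f,*p,18)[:2] for p in q],np.float32)
        rc=cv2.minAreaRect(q);
        if min(rc[1])>25: print(n,np.round(rc[0],1),np.round(rc[1],1),round(rc[2],1),loc(rc[0]).round(1))
def face(f,fish,boxes,n):
    g=cv2.cvtColor(f['pixels'],cv2.COLOR_RGB2HSV)
    m=cv2.inRange(g,(0,0,150),(179,60,255))|cv2.inRange(g,(8,120,100),(25,255,255))|cv2.inRange(g,(98,120,90),(125,255,255))
    for x0,y0,x1,y1 in boxes:
        sub=m[y0:y1,x0:x1]
        c=max(cv2.findContours(sub,cv2.RETR_EXTERNAL,cv2.CHAIN_APPROX_NONE)[0],key=cv2.contourArea)[:,0]+[x0,y0]
        q=np.array([onz(f,*p,28,fish)[:2] for p in c.astype(float)],np.float32);rc=cv2.minAreaRect(q)
        print(n,np.round(rc[0],1),np.round(rc[1],1),round(rc[2],1))
face(w,True,[(240,200,300,275),(125,220,185,290)],'wrist O,B')
face(S,False,[(305,270,355,318),(248,325,300,380)],'side')
E
```

```text
top [661.1  79.2] [51. 81.] 64.7 [  30.2 -129.7]
top [543.4 134.7] [50.7 80.5] 64.7 [30.5  0.4]
top [425.8 190.2] [50.6 80.5] 64.6 [ 30.9 130.4]
side [ 583.2 2106.4] [435.8 103.4] 84.1 [1832.8  800.9]
side [661.7  81.5] [54.4 77.9] 62.8 [  32.6 -129.3]
side [424.9 191.2] [52.7 79.2] 68.6 [ 31.4 131.6]
side [543.8 136.1] [54.3 79.1] 63.9 [32.   0.7]
wrist O,B [ 594.3 -269.9] [50.3 61.6] 10.9
wrist O,B [ 445.5 -339.4] [77.2 63.4] 82.7
side [ 594.4 -268.4] [51.8 62.1] 10.4
side [ 440.  -329.6] [61.8 50.6] 83.8
```

Request:
play_rows(rows=[{"dp": [-0.98,-0.18,0],"turn": [0,0,0],"fingers": 0},{"dp": [-0.97,-0.18,0],"turn": [0,0,0],"fingers": 0},{"dp": [0,0,0],"turn": [0,-0.9,0],"fingers": 0},{"dp": [0,0,0],"turn": [0,-0.8,0],"fingers": 0},{"dp": [0,0,0],"turn": [0,-0.8,0],"fingers": 0}])

```text
clock: 8.08
eef_pos: [593.3, -267.8, 267.2]
tcp_rot: [3.14, 0.266, 1.758]
contact_force: [-1.0, 0.1, 0.6]
opening: 0.999
grasp_force: 0.0
```

Request:
play_rows(rows=[{"dp": [0.25,0,0.96],"turn": [0,0,0],"fingers": 0},{"dp": [0.25,0,0.96],"turn": [0,0,0],"fingers": 0},{"dp": [0.25,0,0.96],"turn": [0,0,0],"fingers": 0},{"dp": [0.25,0,0.96],"turn": [0,0,0],"fingers": 0},{"dp": [0,0,0],"turn": [0,0,0],"fingers": 0}])

```text
clock: 8.5
eef_pos: [588.6, -265.3, 100.5]
tcp_rot: [-3.131, 0.256, 1.763]
contact_force: [-1.3, -0.7, -0.3]
opening: 0.997
grasp_force: 0.0
```

Request:
play_rows(rows=[{"dp": [0,0,0],"turn": [0,0,0],"fingers": 0},{"dp": [0,0,0],"turn": [0,0,0],"fingers": 0}])

```text
clock: 8.67
eef_pos: [594.8, -267.6, 110.2]
tcp_rot: [3.14, 0.263, 1.76]
contact_force: [0.7, 0.1, 0.1]
opening: 1.0
grasp_force: 0.0
```

```bash
python3 - <<'E'
from h import *
from scipy.spatial.transform import Rotation as Ro
s=log();print(Ro.from_euler('xyz',s['tcp_rot']).as_matrix().round(3).tolist())
f=grab('wrist','w3')
g=cv2.cvtColor(f['pixels'],cv2.COLOR_RGB2HSV)
m=cv2.inRange(g,(0,0,140),(179,60,255))|cv2.inRange(g,(8,120,100),(25,255,255))
k,lab,st,ce=cv2.connectedComponentsWithStats(m)
for i in range(1,k):
  if st[i,4]>800:
    c=max(cv2.findContours((lab==i).astype(np.uint8),cv2.RETR_EXTERNAL,cv2.CHAIN_APPROX_NONE)[0],key=len)[:,0]
    q=np.array([onz(f,*p,28,True)[:2] for p in c.astype(float)],np.float32);rc=cv2.minAreaRect(q)
    if max(rc[1])<90:print(st[i],np.round(rc[0],1),np.round(rc[1],1),round(rc[2],1))
E
```

```text
8.6667 q [-0.305  0.474  1.782 -0.329  0.784 -0.272] p [ 594.8 -267.6  110.2] rpy [3.1398 0.263  1.7601] F [0.7 0.1 0.1] op 85.0 g 0.0
[[-0.182, 0.982, 0.051], [0.948, 0.189, -0.255], [-0.26, 0.002, -0.966]]
[  39   31   84   81 2814] [ 445.3 -210.1] [48.4 67.3] 54.9
[ 462  106   45   58 1168] [ 728.7 -189.5] [45.7 29.3] 78.2
[ 487  122   48   60 1568] [ 769.3 -197. ] [50.7 50.9] 47.2
[ 243  153   72   76 5098] [ 594.7 -270.2] [49.8 60.6] 10.7
[  63  190   50   51 1713] [ 441.1 -319.7] [38.9 48.6] 83.8
```

View pics/w3.png

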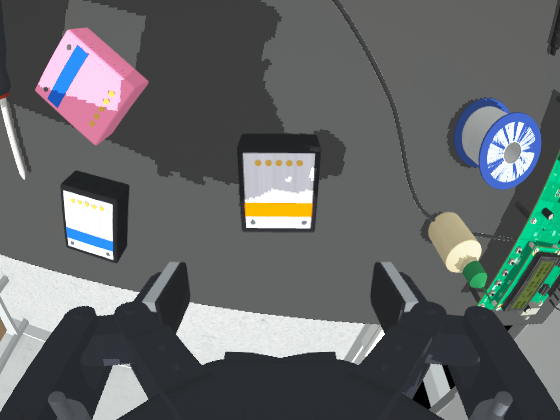

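The wrist view shows the orange module centred between the fingers (centre ≈(279,193)); blue at (93,222), pink at (90,85).

Request:
play_rows(rows=[{"dp": [0.24,0,0.85],"turn": [0,0,0],"fingers": 0},{"dp": [0.24,0,0.85],"turn": [0,0,0],"fingers": 0},{"dp": [0.14,0,0.5],"turn": [0,0,0],"fingers": 0},{"dp": [0.09,0,0.32],"turn": [0,0,0],"fingers": 0},{"dp": [0,0,0],"turn": [0,0,0],"fingers": 0}])

```text
clock: 9.13
eef_pos: [593.3, -265.8, 3.0]
tcp_rot: [-3.141, 0.262, 1.76]
contact_force: [-1.4, -0.3, 0.3]
opening: 1.0
grasp_force: 0.0
```

Request:
play_rows(rows=[{"dp": [0,0,0],"turn": [0,0,0],"fingers": 0.2},{"dp": [0,0,0],"turn": [0,0,0],"fingers": 0.4},{"dp": [0,0,0],"turn": [0,0,0],"fingers": 0.7},{"dp": [0,0,0],"turn": [0,0,0],"fingers": 1},{"dp": [0,0,0],"turn": [0,0,0],"fingers": 1}], force=40)

```text
clock: 9.55
eef_pos: [595.0, -266.3, 6.0]
tcp_rot: [3.138, 0.264, 1.759]
contact_force: [-0.4, 1.2, 6.0]
opening: 0.647
grasp_force: 42.7
```

```bash
python3 - <<'E'
from h import *
s=log()
E
```

```text
9.55 q [-0.303  0.626  1.821 -0.413  0.605 -0.161] p [ 595.  -266.3    6. ] rpy [3.1382 0.2638 1.7594] F [-0.4  1.2  6. ] op 55.0 g 42.7
```

Request:
play_rows(rows=[{"dp": [-0.13,0,-0.48],"turn": [0,0,0],"fingers": 1},{"dp": [-0.26,0,-0.96],"turn": [0,0,0],"fingers": 1},{"dp": [-0.26,0,-0.96],"turn": [0,0,0],"fingers": 1},{"dp": [-0.26,0,-0.96],"turn": [0,0,0],"fingers": 1},{"dp": [-0.26,0,-0.96],"turn": [0,0,0],"fingers": 1}])

```text
clock: 9.97
eef_pos: [593.4, -266.0, 185.7]
tcp_rot: [3.14, 0.262, 1.76]
contact_force: [0.8, -0.2, -1.0]
opening: 0.645
grasp_force: 43.4
```

Request:
play_rows(rows=[{"dp": [-0.13,0,-0.48],"turn": [0,0,0],"fingers": 1},{"dp": [0,0,0],"turn": [0,0.9,0],"fingers": 1},{"dp": [0,0,0],"turn": [0,0.8,0],"fingers": 1},{"dp": [0,0,0],"turn": [0,0.8,0],"fingers": 1},{"dp": [0,0,0],"turn": [0,0,1],"fingers": 1}])

```text
clock: 10.38
eef_pos: [594.3, -268.2, 204.6]
tcp_rot: [3.138, -0.003, 1.659]
contact_force: [-1.0, -0.1, -1.7]
opening: 0.643
grasp_force: 43.3
```

Request:
play_rows(rows=[{"dp": [0,0,0],"turn": [0,0,1],"fingers": 1},{"dp": [0,0,0],"turn": [0,0,1],"fingers": 1},{"dp": [0,0,0],"turn": [0,0,1],"fingers": 1},{"dp": [0,0,0],"turn": [0,0,1],"fingers": 1},{"dp": [0,0,0],"turn": [0,0,1],"fingers": 1}])

```text
clock: 10.8
eef_pos: [593.6, -266.4, 203.8]
tcp_rot: [3.14, -0.0, 1.127]
contact_force: [0.0, 0.4, -1.4]
opening: 0.645
grasp_force: 43.4
```

Request:
play_rows(rows=[{"dp": [0.9,-0.27,0],"turn": [0,0,0],"fingers": 1},{"dp": [0.9,-0.27,0],"turn": [0,0,0],"fingers": 1},{"dp": [0.9,-0.27,0],"turn": [0,0,0],"fingers": 1},{"dp": [0.9,-0.27,0],"turn": [0,0,0],"fingers": 1}])

```text
clock: 11.13
eef_pos: [615.7, -116.2, 203.8]
tcp_rot: [3.14, -0.001, 1.131]
contact_force: [0.8, 0.1, -1.7]
opening: 0.646
grasp_force: 43.4
```

Request:
play_rows(rows=[{"dp": [0.9,-0.27,0],"turn": [0,0,0],"fingers": 1},{"dp": [0.9,-0.27,0],"turn": [0,0,0],"fingers": 1},{"dp": [0.9,-0.27,0],"turn": [0,0,0],"fingers": 1},{"dp": [0.9,-0.27,0],"turn": [0,0,0],"fingers": 1},{"dp": [0,0,0],"turn": [0,0,0],"fingers": 1}])

```text
clock: 11.55
eef_pos: [638.6, 37.4, 203.9]
tcp_rot: [3.14, -0.004, 1.136]
contact_force: [-0.3, 0.4, -1.8]
opening: 0.647
grasp_force: 43.4
```

Request:
play_rows(rows=[{"dp": [0,0,0],"turn": [0,0.8,0],"fingers": 1},{"dp": [0,0,0],"turn": [0,0.8,0],"fingers": 1},{"dp": [0,0,0],"turn": [0,0.8,0],"fingers": 1},{"dp": [0,0,0],"turn": [0,0.8,0],"fingers": 1},{"dp": [0,0,0],"turn": [0,0.8,0],"fingers": 1}])

```text
clock: 11.97
eef_pos: [638.3, 30.9, 204.5]
tcp_rot: [3.137, -0.424, 1.134]
contact_force: [-0.4, 0.6, -2.3]
opening: 0.644
grasp_force: 43.4
```

```bash
python3 - <<'E'
from h import *
s=log()
E
```

```text
11.9667 q [-0.167  0.352  1.774  0.505  0.955 -0.013] p [638.3  30.9 204.5] rpy [ 3.1371 -0.4236  1.134 ] F [-0.4  0.6 -2.3] op 54.7 g 43.4
```

Request:
play_rows(rows=[{"dp": [0,0,0],"turn": [0,0.85,0],"fingers": 1},{"dp": [0,0,0],"turn": [0,0.85,0],"fingers": 1},{"dp": [0,0,0],"turn": [0,0.85,0],"fingers": 1},{"dp": [0,0,0],"turn": [0,0.85,0],"fingers": 1},{"dp": [0,0,0],"turn": [0,0.85,0],"fingers": 1}])

```text
clock: 12.38
eef_pos: [638.4, 30.2, 204.5]
tcp_rot: [3.133, -0.869, 1.137]
contact_force: [0.1, -0.3, -2.1]
opening: 0.643
grasp_force: 43.4
```

Request:
play_rows(rows=[{"dp": [0,0,0],"turn": [0,0.85,0],"fingers": 1},{"dp": [0,0,0],"turn": [0,0.85,0],"fingers": 1},{"dp": [0,0,0],"turn": [0,0.85,0],"fingers": 1},{"dp": [0,0,0],"turn": [0,0.85,0],"fingers": 1},{"dp": [0,0,0],"turn": [0,0,0],"fingers": 1}])

```text
clock: 12.8
eef_pos: [636.8, 30.0, 200.6]
tcp_rot: [-3.134, -1.223, 1.123]
contact_force: [-0.5, -0.5, -1.8]
opening: 0.645
grasp_force: 43.5
```

Request:
play_rows(rows=[{"dp": [0,0,0],"turn": [0,0,0],"fingers": 1},{"dp": [0,0,0],"turn": [0,0,0],"fingers": 1}])

```text
clock: 12.97
eef_pos: [638.1, 30.9, 203.1]
tcp_rot: [3.137, -1.217, 1.136]
contact_force: [-0.7, -0.4, -1.3]
opening: 0.644
grasp_force: 43.5
```

```bash
cat >> h.py <<'E'
from scipy.spatial.transform import Rotation as Ro
U=np.array([np.cos(1.1295),np.sin(1.1295),0]);V=np.array([-U[1],U[0],0])
def tgt(off,C,tcpR=None,beta=np.radians(15)):
    """move from current pose to module centre C; off = centre in tool frame from TCP"""
    s=r.sense();R=Ro.from_euler('xyz',s['tcp_rot']).as_matrix()
    z=np.cos(beta)*U-[0,0,np.sin(beta)];x=np.sin(beta)*U+[0,0,np.cos(beta)]
    Rt=np.stack([x,np.cross(z,x),z],1)
    rv=Ro.from_matrix(R.T@Rt).as_rotvec()
    cur=np.array(s['eef_pos'])+R@off
    print('turn units',np.round(np.degrees(rv)/6,2),'centre now',cur.round(1),'axis x of module tilt', 'world d',(np.array(C)-cur).round(1))
    d=np.array(C)-(np.array(s['eef_pos'])+Rt@off)
    print('after turn: tool mm',(Rt.T@d).round(1),'units',(Rt.T@d/40).round(2),'| u,v,z',np.round([d@U,d@V,d[2]],1)); return Rt
E
python3 - <<'E'
from h import *
s=log(); tgt(np.array([-5.1,0,-6.9]),[661,79.5,54])
f=grab('side','s3'); 
cv2.imwrite('pics/s3c.png',cv2.resize(f['pixels'][80:280,140:360,::-1],None,fx=2.5,fy=2.5,interpolation=cv2.INTER_CUBIC))
E
```

```text
12.9667 q [-0.481  0.613  1.912  1.328  1.308 -0.931] p [638.1  30.9 203.1] rpy [ 3.1368 -1.2174  1.1365] F [-0.7 -0.4 -1.3] op 54.7 g 43.5
turn units [-0.02  0.87  0.02] centre now [634.6  23.4 200.7] axis x of module tilt world d [  26.4   56.1 -146.7]
after turn: tool mm [-125.    -0.    97.4] units [-3.12 -0.    2.44] | u,v,z [  61.7    0.  -145.9]
```

View pics/s3c.png

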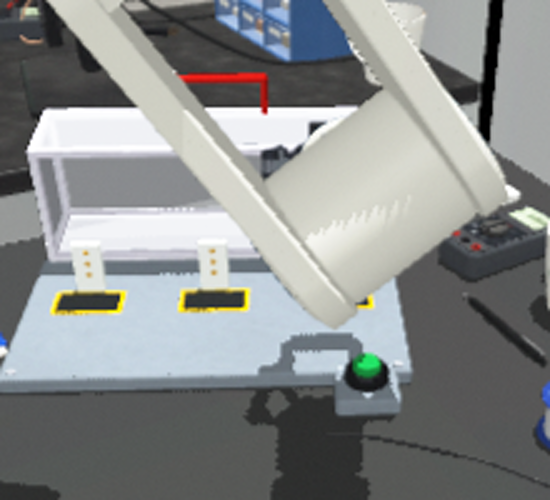

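The side view shows the arm's thick wrist in front of pad2, at crop (370,220), above the button (367,365); I need its clearance before descending.

```bash
cat > fk.py <<'E'
import json,numpy as np
from scipy.optimize import least_squares
from scipy.spatial.transform import Rotation as Ro
def fk(q,p):
    a,h,L1,e,L2,L3=p; z=Ro.from_euler('z',q[0])
    A=z*Ro.from_euler('y',q[1]); B=A*Ro.from_euler('y',q[2]); W=B*Ro.from_euler('z',q[3])*Ro.from_euler('y',q[4])
    el=np.array([0,0,h])+z.apply([a,0,0])+A.apply([0,0,L1])
    w=el+B.apply([e,0,L2]); return el,w,w+W.apply([0,0,L3]),W*Ro.from_euler('z',q[5])
D=[json.loads(l) for l in open('fk.txt')]
P=least_squares(lambda p:np.concatenate([fk(d[0],p)[2]-d[1] for d in D]),[50,300,400,50,400,250]).x
E
python3 - <<'E'
from fk import *
print(P.round(1),[np.linalg.norm(fk(d[0],P)[2]-d[1]).round(1) for d in D])
for d in D[-1:]:
    el,w,t,R=fk(d[0],P);print(el.round(),w.round(),t.round());print((R.as_matrix().T@Ro.from_euler('xyz',d[2]).as_matrix()).round(2))
E
```

```text
[ -0.7 294.9 568.1  58.1 494.8 343.6] [np.float64(1.5), np.float64(1.5), np.float64(1.5), np.float64(1.5), np.float64(1.5), np.float64(1.5), np.float64(1.7), np.float64(1.7), np.float64(1.1), np.float64(0.7)]
[ 289. -151.  760.] [ 501. -261.  322.] [638.  30. 203.]
[[ 0. -1. -0.]
 [ 1.  0.  0.]
 [-0. -0.  1.]]
```

```bash
python3 - <<'E'
from fk import *
from h import U
lo=[-2.63,-.92,.06,-1.3,0,-3.02];hi=[2.63,2.1,2.66,4.44,2.69,3.02]
Q=np.array([[0,-1,0],[1,0,0],[0,0,1]])
q0=D[-1][0]
for b in(15,20):
  b=np.radians(b);z=np.cos(b)*U-[0,0,np.sin(b)];x=np.sin(b)*U+[0,0,np.cos(b)];Rt=np.stack([x,np.cross(z,x),z],1)
  for pad in([661,79.5],[543.5,135],[425.5,190.5]):
    t=np.array([*pad,57])+8*U
    f=lambda q:np.concatenate([(fk(q,P)[2]-t)/100,((fk(q,P)[3].as_matrix()@Q)-Rt).ravel()])
    s=least_squares(f,q0,bounds=(lo,hi));el,w,_,_=fk(s.x,P);print(pad,s.x.round(2),s.cost.round(5),el.round(),w.round())
E
```

```text
[661, 79.5] [-0.39  0.93  1.87  1.53  1.31 -1.22] 0.0 [ 422. -172.  632.] [ 523. -213.  146.]
[543.5, 135] [-0.37  0.91  2.14  1.62  1.3  -1.48] 0.0 [ 417. -162.  644.] [ 405. -158.  146.]
[425.5, 190.5] [-0.34  0.97  2.39  1.72  1.34 -1.79] 0.0 [ 440. -157.  617.] [ 287. -102.  146.]
[661, 79.5] [-0.37  0.88  1.88  1.5   1.22 -1.17] 0.0 [ 408. -159.  656.] [ 526. -205.  175.]
[543.5, 135] [-0.35  0.84  2.16  1.61  1.21 -1.42] 0.0 [ 398. -146.  673.] [ 409. -150.  175.]
[425.5, 190.5] [-0.31  0.88  2.41  1.75  1.25 -1.73] 0.0 [ 418. -135.  655.] [291. -94. 175.]
```

Request:
play_rows(rows=[{"dp": [0,0,0],"turn": [0,0.87,0],"fingers": 1},{"dp": [0.2,0,0.74],"turn": [0,0,0],"fingers": 1},{"dp": [0.2,0,0.74],"turn": [0,0,0],"fingers": 1},{"dp": [-0.76,0,0.2],"turn": [0,0,0],"fingers": 1},{"dp": [-0.76,0,0.2],"turn": [0,0,0],"fingers": 1}])

```text
clock: 13.43
eef_pos: [665.1, 88.3, 142.2]
tcp_rot: [3.113, -1.31, 1.163]
contact_force: [-0.0, 0.2, -1.8]
opening: 0.649
grasp_force: 43.5
```

Request:
play_rows(rows=[{"dp": [-0.6,0,0.16],"turn": [0,0,0],"fingers": 1},{"dp": [-0.6,0,0.16],"turn": [0,0,0],"fingers": 1},{"dp": [0,0,0],"turn": [0,0,0],"fingers": 1},{"dp": [0,0,0],"turn": [0,0,0],"fingers": 1},{"dp": [0,0,0],"turn": [0,0,0],"fingers": 1}])

```text
clock: 13.85
eef_pos: [664.4, 86.7, 92.1]
tcp_rot: [3.133, -1.311, 1.141]
contact_force: [-0.3, -0.8, -1.6]
opening: 0.643
grasp_force: 43.5
```

```bash
python3 - <<'E'
from h import *
s=log(); tgt(np.array([-5.1,0,-6.9]),[661,79.5,53])
f=grab('wrist','w4');t=grab('top','t4')
im=np.zeros((420,800,3),np.uint8);im[:,:560]=f['pixels'][:,:,::-1];im[:,560:]=cv2.resize(t['pixels'][150:255,195:255,::-1],(240,420));cv2.imwrite('pics/w4c.png',im)
E
```

```text
13.85 q [-0.389  0.87   1.887  1.517  1.312 -1.175] p [664.4  86.7  92.1] rpy [ 3.1329 -1.3114  1.1409] F [-0.3 -0.8 -1.6] op 54.7 g 43.5
turn units [-0.02 -0.02  0.03] centre now [661.   79.5  89. ] axis x of module tilt world d [ -0.   0. -36.]
after turn: tool mm [-34.8  -0.    9.3] units [-0.87 -0.    0.23] | u,v,z [  0.   0. -36.]
```

View pics/w4c.png

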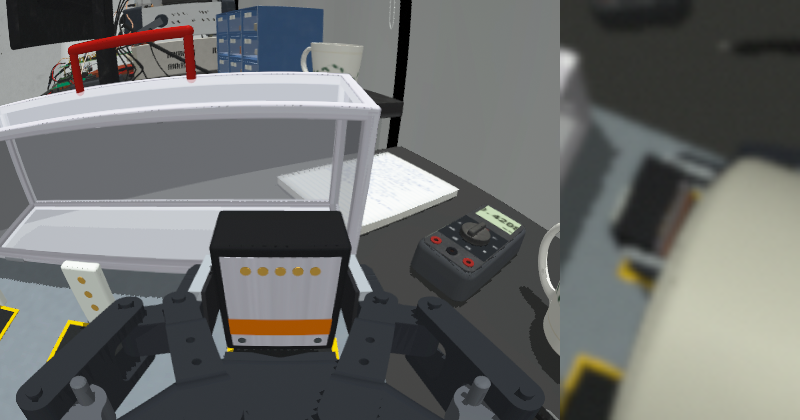

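The wrist view shows the module upright in the grip (face centre ≈(278,300)) with pad2's yellow border evenly on both sides (u≈230 and 338).

Request:
play_rows(rows=[{"dp": [-0.3,0,0.08],"turn": [0,0,0],"fingers": 1},{"dp": [-0.3,0,0.08],"turn": [0,0,0],"fingers": 1},{"dp": [-0.16,0,0.04],"turn": [0,0,0],"fingers": 1},{"dp": [-0.07,0,0.02],"turn": [0,0,0],"fingers": 1},{"dp": [0,0,0],"turn": [0,0,0],"fingers": 1}])

```text
clock: 14.37
eef_pos: [663.5, 86.7, 57.1]
tcp_rot: [-3.139, -1.317, 1.13]
contact_force: [-3.4, -1.5, 11.3]
opening: 0.647
grasp_force: 44.3
```

Request:
play_rows(rows=[{"dp": [-0.02,0,0.005],"turn": [0,0,0],"fingers": 1},{"dp": [0,0,0],"turn": [0,0,0],"fingers": 1},{"dp": [0,0,0],"turn": [0,0,0],"fingers": 1}])

```text
clock: 14.62
eef_pos: [663.5, 86.8, 57.1]
tcp_rot: [-3.141, -1.317, 1.132]
contact_force: [-5.7, -3.1, 14.7]
opening: 0.646
grasp_force: 44.6
```

```bash
python3 - <<'E'
from h import *
s=log(); tgt(np.array([-5.1,0,-6.9]),[661,79.5,53])
E
```

```text
14.6167 q [-0.391  0.939  1.87   1.531  1.316 -1.227] p [663.5  86.8  57.1] rpy [-3.1414 -1.317   1.1325] F [-5.7 -3.1 14.7] op 54.9 g 44.6
turn units [-0.03 -0.08  0.01] centre now [660.1  79.6  53.9] axis x of module tilt world d [ 0.9 -0.1 -0.9]
after turn: tool mm [-0.8  0.9  0.5] units [-0.02  0.02  0.01] | u,v,z [ 0.3 -0.9 -0.9]
```

Request:
play_rows(rows=[{"dp": [0,0,0],"turn": [0,0,0],"fingers": 0.2},{"dp": [0,0,0],"turn": [0,0,0],"fingers": 0.1},{"dp": [0,0,0],"turn": [0,0,0],"fingers": 0.05},{"dp": [0,0,0],"turn": [0,0,0],"fingers": 0.05},{"dp": [0,0,-0.3],"turn": [0,0,0],"fingers": 0.05}])

```text
clock: 15.03
eef_pos: [658.3, 77.2, 57.3]
tcp_rot: [-3.138, -1.311, 1.13]
contact_force: [0.0, 1.4, -0.8]
opening: 0.953
grasp_force: 0.0
```

Request:
play_rows(rows=[{"dp": [0,0,-0.6],"turn": [0,0,0],"fingers": 0},{"dp": [0,0,-0.8],"turn": [0,0,0],"fingers": 0},{"dp": [0,0,-0.8],"turn": [0,0,0],"fingers": 0},{"dp": [0,0,0],"turn": [0,0,0],"fingers": 0},{"dp": [0,0,0],"turn": [0,0,0],"fingers": 0}])

```text
clock: 15.45
eef_pos: [622.6, -3.4, 81.0]
tcp_rot: [3.138, -1.311, 1.133]
contact_force: [0.3, 0.5, -0.2]
opening: 1.002
grasp_force: 0.0
```

```bash
python3 - <<'E'
from h import *
s=log()
f=grab('wrist','w5');t=grab('top','t5')
im=np.zeros((420,800,3),np.uint8);im[:,:560]=f['pixels'][:,:,::-1];im[:,560:]=cv2.resize(t['pixels'][150:255,195:255,::-1],(240,420));cv2.imwrite('pics/w5c.png',im)
E
```

```text
15.45 q [-0.564  0.892  1.876  1.362  1.373 -1.193] p [622.6  -3.4  81. ] rpy [ 3.1376 -1.3109  1.1326] F [ 0.3  0.5 -0.2] op 85.2 g 0.0
```

View pics/w5c.png

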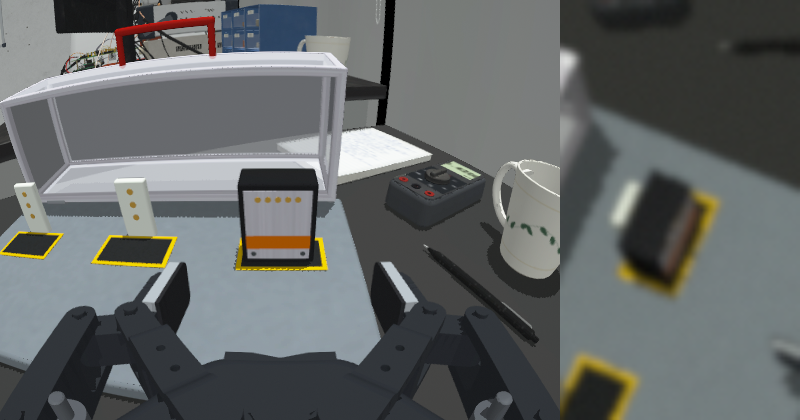

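Wrist view: orange module stands centred on pad2 (bottom edge u 243–314, pad border 235–327).

Request:
play_rows(rows=[{"dp": [0.96,0,-0.26],"turn": [0,0,0],"fingers": 0},{"dp": [0.96,0,-0.26],"turn": [0,0,0],"fingers": 0},{"dp": [0.96,0,-0.26],"turn": [0,0,0],"fingers": 0},{"dp": [0,0,0],"turn": [0,-0.9,0],"fingers": 0},{"dp": [0,0,0],"turn": [0,-0.9,0],"fingers": 0}])

```text
clock: 15.97
eef_pos: [622.3, -1.0, 200.6]
tcp_rot: [3.14, -1.119, 1.133]
contact_force: [0.4, -0.2, -0.2]
opening: 0.999
grasp_force: 0.0
```

Request:
play_rows(rows=[{"dp": [0,0,0],"turn": [0,-0.9,0],"fingers": 0},{"dp": [0,0,0],"turn": [0,-0.9,0],"fingers": 0},{"dp": [0,0,0],"turn": [0,-0.9,0],"fingers": 0},{"dp": [0,0,0],"turn": [0,-0.9,0],"fingers": 0},{"dp": [0,0,0],"turn": [0,-0.9,0],"fingers": 0}])

```text
clock: 16.38
eef_pos: [622.3, -0.5, 200.3]
tcp_rot: [3.14, -0.647, 1.133]
contact_force: [-0.1, 0.1, -1.2]
opening: 0.999
grasp_force: 0.0
```

Request:
play_rows(rows=[{"dp": [0,0,0],"turn": [0,-0.9,0],"fingers": 0},{"dp": [0,0,0],"turn": [0,-0.9,0],"fingers": 0},{"dp": [0,0,0],"turn": [0,-0.9,0],"fingers": 0},{"dp": [0,0,0],"turn": [0,-0.9,0],"fingers": 0},{"dp": [0,0,0],"turn": [0,-0.9,0],"fingers": 0}])

```text
clock: 16.8
eef_pos: [622.3, -0.3, 200.4]
tcp_rot: [3.14, -0.176, 1.133]
contact_force: [0.4, 0.2, -0.4]
opening: 0.999
grasp_force: 0.0
```

Request:
play_rows(rows=[{"dp": [0,0,0],"turn": [0,-0.8,0],"fingers": 0},{"dp": [0,0,0],"turn": [0,0,0],"fingers": 0},{"dp": [-0.93,-0.07,0],"turn": [0,0,0],"fingers": 0},{"dp": [-0.93,-0.07,0],"turn": [0,0,0],"fingers": 0},{"dp": [-0.93,-0.07,0],"turn": [0,0,0],"fingers": 0}])

```text
clock: 17.22
eef_pos: [566.3, -97.6, 188.2]
tcp_rot: [-3.14, -0.098, 1.135]
contact_force: [-0.2, -1.2, -0.1]
opening: 0.998
grasp_force: 0.0
```

Request:
play_rows(rows=[{"dp": [-0.93,-0.07,0],"turn": [0,0,0],"fingers": 0},{"dp": [-0.93,-0.07,0],"turn": [0,0,0],"fingers": 0},{"dp": [-0.93,-0.07,0],"turn": [0,0,0],"fingers": 0},{"dp": [-0.93,-0.07,0],"turn": [0,0,0],"fingers": 0},{"dp": [-0.93,-0.07,0],"turn": [0,0,0],"fingers": 0}])

```text
clock: 17.63
eef_pos: [474.7, -260.3, 170.6]
tcp_rot: [-3.141, -0.099, 1.133]
contact_force: [0.1, -0.4, 0.5]
opening: 0.999
grasp_force: 0.0
```

Request:
play_rows(rows=[{"dp": [-0.8,-0.07,0],"turn": [0,0,0],"fingers": 0},{"dp": [0,0,0],"turn": [0,0,-0.9],"fingers": 0},{"dp": [0,0,0],"turn": [0,0,-0.9],"fingers": 0},{"dp": [0,0,0],"turn": [0,0,-0.9],"fingers": 0},{"dp": [0,0,0],"turn": [0,0,-0.8],"fingers": 0}])

```text
clock: 18.05
eef_pos: [459.5, -287.0, 167.5]
tcp_rot: [3.106, -0.092, 1.505]
contact_force: [-0.4, 0.5, -0.5]
opening: 1.002
grasp_force: 0.0
```

Request:
play_rows(rows=[{"dp": [0,0,0],"turn": [0,0,0],"fingers": 0},{"dp": [0,0,0],"turn": [0,0,0],"fingers": 0}])

```text
clock: 18.22
eef_pos: [459.8, -287.0, 167.7]
tcp_rot: [3.107, -0.092, 1.498]
contact_force: [0.8, 0.4, -0.8]
opening: 0.996
grasp_force: 0.0
```

```bash
cat >> h.py <<'E'
def wface(f,z=28):
    g=cv2.cvtColor(f['pixels'],cv2.COLOR_RGB2HSV)
    m=cv2.inRange(g,(0,0,140),(179,60,255))|cv2.inRange(g,(98,120,90),(125,255,255))
    k,lab,st,ce=cv2.connectedComponentsWithStats(m)
    for i in range(1,k):
      if st[i,4]>600:
        c=max(cv2.findContours((lab==i).astype(np.uint8),cv2.RETR_EXTERNAL,cv2.CHAIN_APPROX_NONE)[0],key=len)[:,0]
        q=np.array([onz(f,*p,z,True)[:2] for p in c.astype(float)],np.float32);rc=cv2.minAreaRect(q)
        if 30<min(rc[1]) and max(rc[1])<90:print(st[i],np.round(rc[0],1),np.round(rc[1],1),round(rc[2],1))
E
python3 - <<'E'
from h import *
s=log(); f=grab('wrist','w6'); wface(f)
E
```

```text
18.2167 q [-0.622  0.307  1.862  0.115  0.994 -0.611] p [ 459.8 -287.   167.7] rpy [ 3.1072 -0.0916  1.4978] F [ 0.8  0.4 -0.8] op 84.7 g 0.0
[ 203   86   96   90 4529] [ 443.4 -212.5] [56.4 69.3] 54.8
[ 232  227   53   62 2924] [ 440.7 -330.9] [60.4 49.1] 82.9
```

View pics/w6.png

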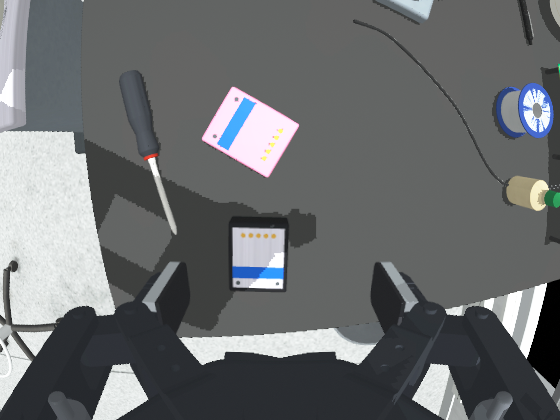

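Wrist view: blue-band module with the black body at (259,258) is clear; pink decoy at (250,132), screwdriver tip (175,233).

```bash
cat >> h.py <<'E'
def pick(c,az,gz=24.0,off=8,beta=np.radians(15)):
    s=r.sense();R=Ro.from_euler('xyz',s['tcp_rot']).as_matrix()
    h=np.array([np.cos(az),np.sin(az),0]);Z=np.array([0,0,1.])
    z=-np.sin(beta)*h-np.cos(beta)*Z;x=np.cos(beta)*h-np.sin(beta)*Z
    Rt=np.stack([x,np.cross(z,x),z],1)
    T=np.array([c[0],c[1],gz])+off*h+18.7*z
    print('turn',np.round(np.degrees(Ro.from_matrix(R.T@Rt).as_rotvec())/6,2),'T',T.round(1))
    p=np.array(s['eef_pos'])
    H=T.copy();H[2]=p[2]
    print('to hover',(Rt.T@(H-p)/40).round(3),'descend',(Rt.T@(T-H)/40).round(3))
E
python3 - <<'E'
from h import *
pick((440.2,-330.5),1.466)
E
```

```text
turn [ 0.35 -3.38  0.24] T [ 440.5 -327.4    5.9]
to hover [-1.015 -0.375  0.272] descend [ 1.048 -0.     3.91 ]
```

Request:
play_rows(rows=[{"dp": [0,0,0],"turn": [0.09,-0.85,0.06],"fingers": 0},{"dp": [0,0,0],"turn": [0.09,-0.85,0.06],"fingers": 0},{"dp": [0,0,0],"turn": [0.09,-0.84,0.06],"fingers": 0},{"dp": [0,0,0],"turn": [0.08,-0.84,0.06],"fingers": 0},{"dp": [-0.5,-0.18,0.13],"turn": [0,0,0],"fingers": 0}])

```text
clock: 18.68
eef_pos: [452.8, -302.8, 167.8]
tcp_rot: [3.14, 0.267, 1.469]
contact_force: [-0.1, -0.2, -0.4]
opening: 0.995
grasp_force: 0.0
```

Request:
play_rows(rows=[{"dp": [-0.51,-0.19,0.14],"turn": [0,0,0],"fingers": 0},{"dp": [0.26,0,0.96],"turn": [0,0,0],"fingers": 0},{"dp": [0.26,0,0.96],"turn": [0,0,0],"fingers": 0},{"dp": [0,0,0],"turn": [0,0,0],"fingers": 0},{"dp": [0,0,0],"turn": [0,0,0],"fingers": 0}])

```text
clock: 19.1
eef_pos: [439.4, -326.7, 87.3]
tcp_rot: [-3.137, 0.261, 1.469]
contact_force: [0.7, 1.0, 1.0]
opening: 0.997
grasp_force: 0.0
```

```bash
python3 - <<'E'
from h import *
s=log();f=grab('wrist','w7'); wface(f);pick((440.2,-330.5),1.466)
E
```

```text
19.1 q [-0.491  0.388  2.003 -0.387  0.691 -0.095] p [ 439.4 -326.7   87.3] rpy [-3.1372  0.2613  1.4688] F [0.7 1.  1. ] op 84.8 g 0.0
[ 264    0   83   91 3241] [ 463.5 -228.9] [50.3 42.7] 85.4
[ 243  170   80   80 5714] [ 440.3 -331.1] [60.6 49.8] 84.0
turn [-0.    0.01  0.02] T [ 440.5 -327.4    5.9]
to hover [ 0.004 -0.012 -0.001] descend [ 0.539 -0.     2.01 ]
```

Request:
play_rows(rows=[{"dp": [0.22,0,0.8],"turn": [0,0,0],"fingers": 0},{"dp": [0.16,0,0.6],"turn": [0,0,0],"fingers": 0},{"dp": [0.11,0,0.4],"turn": [0,0,0],"fingers": 0},{"dp": [0.05,0,0.21],"turn": [0,0,0],"fingers": 0},{"dp": [0,0,0],"turn": [0,0,0],"fingers": 0}])

```text
clock: 19.57
eef_pos: [441.6, -328.1, 6.0]
tcp_rot: [3.141, 0.264, 1.468]
contact_force: [-0.3, -0.1, -0.3]
opening: 0.996
grasp_force: 0.0
```

Request:
play_rows(rows=[{"dp": [0,0,0],"turn": [0,0,0],"fingers": 0.2},{"dp": [0,0,0],"turn": [0,0,0],"fingers": 0.4},{"dp": [0,0,0],"turn": [0,0,0],"fingers": 0.7},{"dp": [0,0,0],"turn": [0,0,0],"fingers": 1},{"dp": [0,0,0],"turn": [0,0,0],"fingers": 1}], force=40)

```text
clock: 19.98
eef_pos: [442.3, -328.5, 7.4]
tcp_rot: [3.139, 0.265, 1.468]
contact_force: [-0.6, 2.2, 6.6]
opening: 0.647
grasp_force: 41.5
```

```bash
python3 - <<'E'
from h import *
s=log();R=Ro.from_euler('xyz',s['tcp_rot']).as_matrix()
print('off',R.T@(np.array([440.2,-330.8,14])-s['eef_pos']))
E
```

```text
19.9833 q [-0.491  0.532  2.03  -0.498  0.529  0.037] p [ 442.3 -328.5    7.4] rpy [3.1385 0.2649 1.4679] F [-0.6  2.2  6.6] op 55.0 g 41.5
off [-4.19301585 -1.81302797 -5.72536624]
```

Request:
play_rows(rows=[{"dp": [-0.13,0,-0.48],"turn": [0,0,0],"fingers": 1},{"dp": [-0.26,0,-0.96],"turn": [0,0,0],"fingers": 1},{"dp": [-0.26,0,-0.96],"turn": [0,0,0],"fingers": 1},{"dp": [-0.26,0,-0.96],"turn": [0,0,0],"fingers": 1},{"dp": [-0.26,0,-0.96],"turn": [0,0,0],"fingers": 1}])

```text
clock: 20.4
eef_pos: [440.9, -327.6, 187.5]
tcp_rot: [3.14, 0.263, 1.469]
contact_force: [0.4, -0.5, -0.7]
opening: 0.645
grasp_force: 43.8
```

Request:
play_rows(rows=[{"dp": [-0.13,0,-0.48],"turn": [0,0,0],"fingers": 1},{"dp": [0,0,0],"turn": [0,0.9,0],"fingers": 1},{"dp": [0,0,0],"turn": [0,0.8,0],"fingers": 1},{"dp": [0,0,0],"turn": [0,0.8,0],"fingers": 1},{"dp": [0,0,0],"turn": [0,0,0.8],"fingers": 1}])

```text
clock: 20.82
eef_pos: [441.7, -329.7, 206.5]
tcp_rot: [3.138, -0.002, 1.388]
contact_force: [-0.5, -0.4, -1.8]
opening: 0.648
grasp_force: 43.8
```

Request:
play_rows(rows=[{"dp": [0,0,0],"turn": [0,0,0.8],"fingers": 1},{"dp": [0,0,0],"turn": [0,0,0.8],"fingers": 1},{"dp": [0,0,0],"turn": [0,0,0.83],"fingers": 1},{"dp": [0,0,0],"turn": [0,0,0],"fingers": 1},{"dp": [0.93,-0.24,0],"turn": [0,0,0],"fingers": 1}])

```text
clock: 21.23
eef_pos: [448.5, -294.3, 205.6]
tcp_rot: [3.137, 0.004, 1.13]
contact_force: [1.4, 0.3, -1.2]
opening: 0.642
grasp_force: 43.8
```

Request:
play_rows(rows=[{"dp": [0.93,-0.24,0],"turn": [0,0,0],"fingers": 1},{"dp": [0.93,-0.24,0],"turn": [0,0,0],"fingers": 1},{"dp": [0.93,-0.24,0],"turn": [0,0,0],"fingers": 1},{"dp": [0.93,-0.24,0],"turn": [0,0,0],"fingers": 1},{"dp": [0.93,-0.24,0],"turn": [0,0,0],"fingers": 1}])

```text
clock: 21.65
eef_pos: [484.1, -99.7, 205.0]
tcp_rot: [3.139, 0.001, 1.134]
contact_force: [0.7, -0.3, -1.0]
opening: 0.643
grasp_force: 43.8
```

Request:
play_rows(rows=[{"dp": [0.93,-0.24,0],"turn": [0,0,0],"fingers": 1},{"dp": [0.93,-0.24,0],"turn": [0,0,0],"fingers": 1},{"dp": [0.93,-0.24,0],"turn": [0,0,0],"fingers": 1},{"dp": [0.93,-0.24,0],"turn": [0,0,0],"fingers": 1},{"dp": [0.93,-0.24,0],"turn": [0,0,0],"fingers": 1}])

```text
clock: 22.07
eef_pos: [519.9, 89.3, 204.7]
tcp_rot: [3.14, 0.001, 1.134]
contact_force: [0.9, -0.3, -2.0]
opening: 0.644
grasp_force: 43.8
```

Request:
play_rows(rows=[{"dp": [0,0,0],"turn": [0,0.85,0],"fingers": 1},{"dp": [0,0,0],"turn": [0,0.85,0],"fingers": 1},{"dp": [0,0,0],"turn": [0,0.85,0],"fingers": 1},{"dp": [0,0,0],"turn": [0,0.85,0],"fingers": 1},{"dp": [0,0,0],"turn": [0,0.85,0],"fingers": 1}])

```text
clock: 22.48
eef_pos: [520.4, 87.6, 205.2]
tcp_rot: [3.135, -0.448, 1.137]
contact_force: [-0.6, 0.1, -1.8]
opening: 0.645
grasp_force: 43.9
```

```bash
python3 - <<'E'
from h import *
s=log();tgt(np.array([-4.2,0,-5.7]),[543.5,135.2,53])
E
```

```text
22.4833 q [-0.104  0.168  2.038  0.568  0.861 -0.03 ] p [520.4  87.6 205.2] rpy [ 3.1348 -0.4485  1.1374] F [-0.6  0.1 -1.8] op 54.8 g 43.9
turn units [0.   8.22 0.08] centre now [517.8  81.9 208.6] axis x of module tilt world d [  25.7   53.3 -155.6]
after turn: tool mm [-129.2    0.5   96.2] units [-3.23  0.01  2.41] | u,v,z [  59.5   -0.5 -149.7]
```

Request:
play_rows(rows=[{"dp": [0,0,0],"turn": [0,0.82,0.01],"fingers": 1},{"dp": [0,0,0],"turn": [0,0.82,0.01],"fingers": 1},{"dp": [0,0,0],"turn": [0,0.82,0.01],"fingers": 1},{"dp": [0,0,0],"turn": [0,0.82,0.01],"fingers": 1},{"dp": [0,0,0],"turn": [0,0.82,0.01],"fingers": 1}])

```text
clock: 22.9
eef_pos: [520.7, 86.6, 205.3]
tcp_rot: [3.134, -0.878, 1.133]
contact_force: [-0.3, 0.0, -2.1]
opening: 0.646
grasp_force: 43.9
```

Request:
play_rows(rows=[{"dp": [0,0,0],"turn": [0,0.82,0.01],"fingers": 1},{"dp": [0,0,0],"turn": [0,0.82,0.01],"fingers": 1},{"dp": [0,0,0],"turn": [0,0.82,0.01],"fingers": 1},{"dp": [0,0,0],"turn": [0,0.82,0],"fingers": 1},{"dp": [0,0,0],"turn": [0,0.82,0],"fingers": 1}])

```text
clock: 23.32
eef_pos: [520.6, 86.3, 204.7]
tcp_rot: [3.133, -1.306, 1.132]
contact_force: [-0.4, 0.9, -1.1]
opening: 0.643
grasp_force: 43.9
```

Request:
play_rows(rows=[{"dp": [0.19,0,0.72],"turn": [0,0,0],"fingers": 1},{"dp": [0.19,0,0.72],"turn": [0,0,0],"fingers": 1},{"dp": [-0.69,0,0.18],"turn": [0,0,0],"fingers": 1},{"dp": [-0.69,0,0.18],"turn": [0,0,0],"fingers": 1},{"dp": [-0.69,0,0.18],"turn": [0,0,0],"fingers": 1}])

```text
clock: 23.73
eef_pos: [545.4, 140.4, 117.4]
tcp_rot: [3.132, -1.302, 1.136]
contact_force: [1.0, -1.3, -1.7]
opening: 0.647
grasp_force: 43.9
```

Request:
play_rows(rows=[{"dp": [-0.69,0,0.18],"turn": [0,0,0],"fingers": 1},{"dp": [0,0,0],"turn": [0,0,0],"fingers": 1},{"dp": [0,0,0],"turn": [0,0,0],"fingers": 1},{"dp": [0,0,0],"turn": [0,0,0],"fingers": 1}])

```text
clock: 24.07
eef_pos: [544.9, 139.6, 90.5]
tcp_rot: [-3.132, -1.303, 1.116]
contact_force: [-0.4, 0.3, -1.6]
opening: 0.644
grasp_force: 43.9
```

```bash
python3 - <<'E'
from h import *
s=log();tgt(np.array([-4.2,0,-5.7]),[543.5,135.2,53]); grab('wrist','w8')
E
```

```text
24.0667 q [-0.379  0.827  2.167  1.596  1.296 -1.415] p [544.9 139.6  90.5] rpy [-3.1319 -1.3032  1.1157] F [-0.4  0.3 -1.6] op 54.7 g 43.9
turn units [ 0.04  0.06 -0.03] centre now [542.1 133.7  87.9] axis x of module tilt world d [  1.4   1.5 -34.9]
after turn: tool mm [-33.2   0.6  10.9] units [-0.83  0.02  0.27] | u,v,z [  2.   -0.6 -34.9]
```

View pics/w8.png

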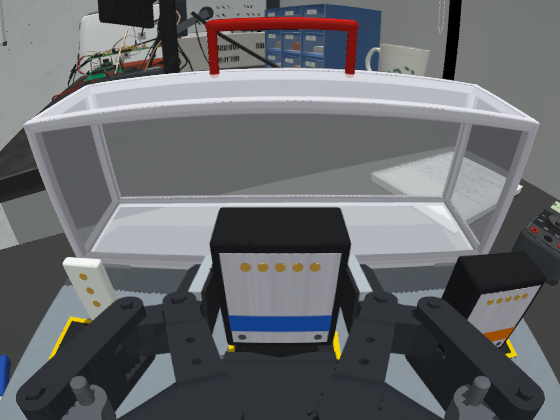

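Wrist view: blue module upright in the grip (face centre ≈(282,298)) over pad1; orange module still standing on pad2 at (487,310). Lower it.

Request:
play_rows(rows=[{"dp": [-0.29,0,0.1],"turn": [0.04,0.06,-0.03],"fingers": 1},{"dp": [-0.28,0,0.09],"turn": [0,0,0],"fingers": 1},{"dp": [-0.16,0,0.05],"turn": [0,0,0],"fingers": 1},{"dp": [-0.08,0,0.02],"turn": [0,0,0],"fingers": 1},{"dp": [0,0,0],"turn": [0,0,0],"fingers": 1}])

```text
clock: 24.53
eef_pos: [545.5, 141.1, 56.4]
tcp_rot: [-3.137, -1.31, 1.125]
contact_force: [1.4, 0.4, 3.6]
opening: 0.641
grasp_force: 43.9
```

Request:
play_rows(rows=[{"dp": [-0.02,0,0],"turn": [0,0,0],"fingers": 1},{"dp": [0,0,0],"turn": [0,0,0],"fingers": 1},{"dp": [0,0,0],"turn": [0,0,0],"fingers": 1}])

```text
clock: 24.78
eef_pos: [545.5, 141.1, 56.4]
tcp_rot: [-3.138, -1.312, 1.127]
contact_force: [0.2, 0.5, 5.8]
opening: 0.647
grasp_force: 44.1
```

```bash
python3 - <<'E'
from h import *
s=log();tgt(np.array([-4.2,0,-5.7]),[543.5,135.2,53])
E
```

```text
24.7833 q [-0.377  0.912  2.142  1.611  1.307 -1.48 ] p [545.5 141.1  56.4] rpy [-3.1384 -1.3115  1.1267] F [0.2 0.5 5.8] op 55.0 g 44.1
turn units [-0.   -0.02 -0.01] centre now [542.6 135.2  53.8] axis x of module tilt world d [ 0.9  0.  -0.8]
after turn: tool mm [-0.7  0.8  0.6] units [-0.02  0.02  0.01] | u,v,z [ 0.4 -0.8 -0.8]
```

Request:
play_rows(rows=[{"dp": [0,0,0],"turn": [0,0,0],"fingers": 0.2},{"dp": [0,0,0],"turn": [0,0,0],"fingers": 0.1},{"dp": [0,0,0],"turn": [0,0,0],"fingers": 0.05},{"dp": [0,0,0],"turn": [0,0,0],"fingers": 0.05},{"dp": [0,0,-0.3],"turn": [0,0,0],"fingers": 0.05}])

```text
clock: 25.2
eef_pos: [539.8, 131.5, 57.1]
tcp_rot: [-3.129, -1.308, 1.119]
contact_force: [-0.4, -0.1, 0.4]
opening: 0.951
grasp_force: 0.0
```

Request:
play_rows(rows=[{"dp": [0,0,-0.7],"turn": [0,0,0],"fingers": 0},{"dp": [0,0,-0.9],"turn": [0,0,0],"fingers": 0},{"dp": [0,0,-0.9],"turn": [0,0,0],"fingers": 0},{"dp": [0.96,0,-0.26],"turn": [0,0,0],"fingers": 0},{"dp": [0.96,0,-0.26],"turn": [0,0,0],"fingers": 0}])

```text
clock: 25.62
eef_pos: [498.5, 40.9, 162.5]
tcp_rot: [-3.114, -1.308, 1.099]
contact_force: [0.9, 0.2, 1.4]
opening: 1.003
grasp_force: 0.0
```

Request:
play_rows(rows=[{"dp": [0.96,0,-0.26],"turn": [0,-0.5,0],"fingers": 0},{"dp": [0.96,0,-0.26],"turn": [0,0,0],"fingers": 0},{"dp": [0,0,0],"turn": [0,-1,0],"fingers": 0},{"dp": [0,0,0],"turn": [0,-1,0],"fingers": 0},{"dp": [0,0,0],"turn": [0,-1,0],"fingers": 0}])

```text
clock: 26.03
eef_pos: [500.0, 43.7, 242.8]
tcp_rot: [-3.14, -0.938, 1.126]
contact_force: [0.4, 1.5, -1.2]
opening: 1.001
grasp_force: 0.0
```

Request:
play_rows(rows=[{"dp": [0,0,0],"turn": [0,-1,0],"fingers": 0},{"dp": [0,0,0],"turn": [0,-1,0],"fingers": 0},{"dp": [0,0,0],"turn": [0,-1,0],"fingers": 0},{"dp": [0,0,0],"turn": [0,-1,0],"fingers": 0},{"dp": [0,0,0],"turn": [0,-1,0],"fingers": 0}])

```text
clock: 26.45
eef_pos: [500.2, 44.1, 243.0]
tcp_rot: [3.141, -0.415, 1.128]
contact_force: [-0.0, 0.5, -0.0]
opening: 1.001
grasp_force: 0.0
```

Request:
play_rows(rows=[{"dp": [0,0,0],"turn": [0,-1,0],"fingers": 0},{"dp": [0,0,0],"turn": [0,-1,0],"fingers": 0},{"dp": [0,0,0],"turn": [0,-1,0],"fingers": 0},{"dp": [0,0,0],"turn": [0,-1,0],"fingers": 0},{"dp": [0,0,0],"turn": [0,0,0],"fingers": 0}])

```text
clock: 26.87
eef_pos: [501.0, 46.4, 242.4]
tcp_rot: [-3.14, 0.004, 1.133]
contact_force: [-0.9, 0.6, -0.7]
opening: 0.996
grasp_force: 0.0
```

```bash
python3 - <<'E'
from h import *
s=log(); t=grab('top','t9');w=grab('wrist','w9');S=grab('side','s9')
im=np.zeros((420,800,3),np.uint8);im[:,:560]=cv2.resize(w['pixels'][:,:,::-1],(560,420));im[:300,560:]=cv2.resize(t['pixels'][150:300,135:255,::-1],(240,300));im[300:,560:]=cv2.resize(S['pixels'][130:230,180:340,::-1],(240,120));cv2.imwrite('pics/w9c.png',im)
E
```

```text
26.8667 q [ 0.092  0.153  1.875 -0.003  1.118  0.531] p [501.   46.4 242.4] rpy [-3.1403  0.0044  1.1326] F [-0.9  0.6 -0.7] op 84.7 g 0.0
```

View pics/w9c.png

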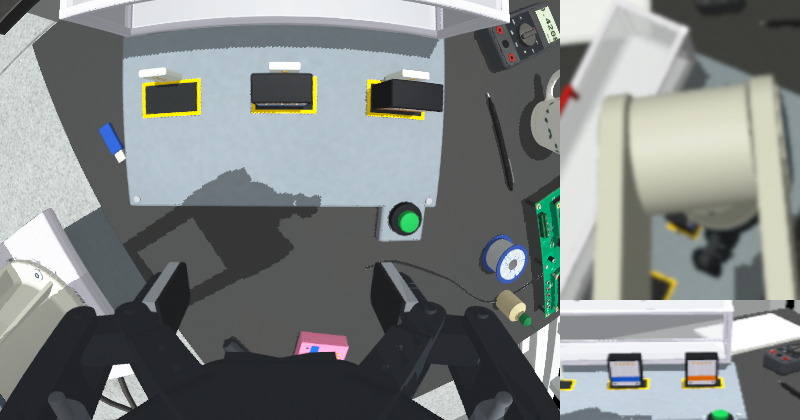

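Combined view: blue module on pad1 (wrist (282,90)), orange on pad2 (407,95), both upright and inside the yellow borders; hood still open. Numeric check, no more pictures.

```bash
python3 - <<'E'
from h import *
w=r.grab_frame('wrist');S=r.grab_frame('side')
for n,c in(('blue',[(252,74),(313,73),(313,102),(252,104)]),('orange',[(373,81),(442,82),(442,110),(372,107)])):
    q=np.array([onz(w,*p,88,True) for p in c]);print(n,q.mean(0).round(1),loc(q.mean(0)).round(1),[np.linalg.norm(q[i]-q[i-1]).round(1) for i in range(4)],[loc(a).round(0).tolist() for a in q])
g=cv2.cvtColor(S['pixels'],cv2.COLOR_RGB2HSV)
for n,lo,hi in(('orange',(8,130,100),(18,255,255)),('blue',(100,120,80),(122,255,255))):
    m=cv2.inRange(g,lo,hi)[130:235,180:340];k,lab,st,ce=cv2.connectedComponentsWithStats(m)
    for i in range(1,k):
        if st[i,4]>15:
            u,v=ce[i]+[180,130];o,d=ray(S,u,v)
            # intersect front-face plane: local x=30-14
            nrm=U;k0=(np.array([*glob(16,0),0])-o)@nrm/(d@nrm);p=o+d*k0
            ys,xs=np.where(lab==i);sl=np.polyfit(xs,ys,1)[0]
            print(n,st[i],p.round(1),loc(p).round(1),'slope',sl)
print('U-frame pads',loc([543.5,135.2]),loc([661.2,80]))
E
```

```text
blue [542.8 133.7  88. ] [29.4  0.5] [np.float64(27.6), np.float64(54.7), np.float64(26.7), np.float64(54.9)] [[43.0, 28.0], [43.0, -27.0], [17.0, -27.0], [15.0, 28.0]]
orange [650.1  82.5  88. ] [  28.5 -118.4] [np.float64(24.5), np.float64(72.1), np.float64(27.9), np.float64(73.2)] [[39.0, -83.0], [45.0, -154.0], [17.0, -155.0], [14.0, -82.0]]
orange [85 63 19  4 76] [652.3  67.2  40.6] [  15.6 -126.9] slope -1.3278906524214125e-16
blue [34 64 20  4 80] [535.2 122.5  40.3] [16.   2.7] slope 2.260148869348605e-16
U-frame pads [31.01486963  0.50780091] [  30.97117312 -129.49346098]
```

Request:
play_rows(rows=[{"dp": [0,0,-0.5],"turn": [0,0,-1],"fingers": 0.6},{"dp": [0,0,0],"turn": [0,0,-1],"fingers": 0.6},{"dp": [0,0,0],"turn": [0,0,-1],"fingers": 0.6},{"dp": [0,0,0],"turn": [0,0,-1],"fingers": 0.6},{"dp": [0,0,0],"turn": [0,0,-1],"fingers": 0.6}])

```text
clock: 27.53
eef_pos: [499.5, 43.4, 261.9]
tcp_rot: [-3.139, -0.003, 1.656]
contact_force: [0.2, -0.8, 0.2]
opening: 0.398
grasp_force: 0.0
```

Request:
play_rows(rows=[{"dp": [0,0,0],"turn": [0,0,-1],"fingers": 0.6},{"dp": [0,0,0],"turn": [0,0,-1],"fingers": 0.6},{"dp": [0,0,0],"turn": [0,0,-1],"fingers": 0.6},{"dp": [0,0,0],"turn": [0,0,-1],"fingers": 0.6},{"dp": [0,0,0],"turn": [0,0,-1],"fingers": 0.6}])

```text
clock: 27.95
eef_pos: [499.4, 43.4, 261.8]
tcp_rot: [-3.141, -0.004, 2.18]
contact_force: [-0.3, 0.4, 0.1]
opening: 0.402
grasp_force: 0.0
```

Request:
play_rows(rows=[{"dp": [0,0,0],"turn": [0,0,-1],"fingers": 0.6},{"dp": [0,0,0],"turn": [0,0,-1],"fingers": 0.6},{"dp": [0,0,0],"turn": [0,0,-1],"fingers": 0.6},{"dp": [0,0,0],"turn": [0,0,-1],"fingers": 0.6},{"dp": [0,0,0],"turn": [0,0,-1],"fingers": 0.6}])

```text
clock: 28.37
eef_pos: [499.5, 43.4, 261.8]
tcp_rot: [3.14, -0.004, 2.704]
contact_force: [-0.2, 0.8, 0.1]
opening: 0.398
grasp_force: 0.0
```

Request:
play_rows(rows=[{"dp": [0,0,0],"turn": [0,0,0],"fingers": 0.6},{"dp": [0,0.8,0],"turn": [0,0,0],"fingers": 0.6},{"dp": [0,0.8,0],"turn": [0,0,0],"fingers": 0.6},{"dp": [0,0.8,0],"turn": [0,0,0],"fingers": 0.6},{"dp": [0,0.8,0],"turn": [0,0,0],"fingers": 0.6}])

```text
clock: 28.78
eef_pos: [555.0, 160.5, 262.0]
tcp_rot: [3.141, -0.003, 2.695]
contact_force: [0.2, 0.1, 0.4]
opening: 0.403
grasp_force: 0.0
```

Request:
play_rows(rows=[{"dp": [0,0.8,0],"turn": [0,0,0],"fingers": 0.6},{"dp": [0,0.8,0],"turn": [0,0,0],"fingers": 0.6},{"dp": [0,0.8,0],"turn": [0,0,0],"fingers": 0.6},{"dp": [0,0.62,0],"turn": [0,0,0],"fingers": 0.6},{"dp": [0,0,0],"turn": [0,0,0],"fingers": 0.6}])

```text
clock: 29.2
eef_pos: [607.7, 272.5, 261.4]
tcp_rot: [3.139, -0.004, 2.698]
contact_force: [-0.7, -0.8, -0.6]
opening: 0.401
grasp_force: 0.0
```

Request:
play_rows(rows=[{"dp": [0,0,0],"turn": [0,0,0],"fingers": 0.6},{"dp": [0,0,0],"turn": [0,0,0],"fingers": 0.6}])

```text
clock: 29.37
eef_pos: [605.8, 268.2, 261.6]
tcp_rot: [-3.141, -0.004, 2.698]
contact_force: [-0.4, -0.9, 0.1]
opening: 0.403
grasp_force: 0.0
```

```bash
python3 - <<'E'
from h import *
s=log();print(loc(s['eef_pos']))
f=r.grab_frame('wrist');m=cv2.inRange(cv2.cvtColor(f['pixels'],cv2.COLOR_RGB2HSV),(0,170,60),(6,255,255))
k,lab,st,ce=cv2.connectedComponentsWithStats(m)
for i in range(1,k):
    if st[i,4]>200:
        print(st[i],ce[i]); ys,xs=np.where(lab==i)
        for v in np.linspace(ys.min()+25,ys.max()-25,4).astype(int):
            x=xs[ys==v];p=onz(f,(x.min()+x.max())/2,v,202.5,True);print(v,x.min(),x.max(),loc(p).round(1))
E
```

```text
29.3667 q [ 0.413  0.388  1.513  0.003  1.244 -0.715] p [605.8 268.2 261.6] rpy [-3.1409 -0.0039  2.6978] F [-0.4 -0.9  0.1] op 34.2 g 0.0
[177.87969249   0.50325383]
[ 279  138   14  170 2240] [285.26785714 221.38169643]
163 279 292 [182.5  43.3]
202 279 292 [182.4  18. ]
242 279 291 [182.   -9.8]
282 279 291 [182.  -40.4]
```

Request:
play_rows(rows=[{"dp": [0,0.1,0.6],"turn": [0,0,0],"fingers": 0.6},{"dp": [0,0,0.6],"turn": [0,0,0],"fingers": 0.6},{"dp": [0,0,0.5],"turn": [0,0,0],"fingers": 0.6},{"dp": [0,0,0.24],"turn": [0,0,0],"fingers": 0.6},{"dp": [0,0,0],"turn": [0,0,0],"fingers": 0.6}])

```text
clock: 29.83
eef_pos: [606.2, 271.5, 182.2]
tcp_rot: [-3.139, -0.006, 2.699]
contact_force: [0.2, -0.9, -0.1]
opening: 0.398
grasp_force: 0.0
```

Request:
play_rows(rows=[{"dp": [0,0,0],"turn": [0,0,0],"fingers": 0.8},{"dp": [0,0,0],"turn": [0,0,0],"fingers": 1},{"dp": [0,0,0],"turn": [0,0,0],"fingers": 1},{"dp": [0,0,0],"turn": [0,0,0],"fingers": 1}], force=35)

```text
clock: 30.17
eef_pos: [607.5, 271.2, 185.8]
tcp_rot: [-3.139, -0.002, 2.7]
contact_force: [-3.3, -9.6, 2.7]
opening: 0.102
grasp_force: 34.3
```

```bash
python3 - <<'E'
from h import *
s=log();l=loc(s['eef_pos']);z=s['eef_pos'][2]+18.7
p=np.arctan2(z-22,110-l[0]);print(l,'phi',p,np.hypot(z-22,110-l[0]))
a=p
for st in [.04]*3+[.075]*12+[.04]*20:
    b=a-st
    if b<.44: break
    print(round(b,3),round(195*(np.cos(a)-np.cos(b))/40,2),round(-195*(np.sin(b)-np.sin(a))/40,2)); a=b
E
```

```text
30.1667 q [ 0.418  0.459  1.579 -0.     1.107 -0.712] p [607.5 271.2 185.8] rpy [-3.1388e+00 -2.2000e-03  2.7003e+00] F [-3.3 -9.6  2.7] op 8.6 g 34.3
[181.31613102   0.27587166] phi 1.9432853132690333 195.95850502987977
1.903 -0.18 -0.07
1.863 -0.19 -0.06
1.823 -0.19 -0.05
1.748 -0.36 -0.08
1.673 -0.36 -0.05
1.598 -0.36 -0.02
1.523 -0.37 0.0
1.448 -0.36 0.03
1.373 -0.36 0.06
1.298 -0.36 0.09
1.223 -0.35 0.11
1.148 -0.34 0.14
1.073 -0.33 0.16
0.998 -0.31 0.19
0.923 -0.3 0.21
0.883 -0.15 0.12
0.843 -0.15 0.13
0.803 -0.14 0.13
0.763 -0.14 0.14
0.723 -0.13 0.14
0.683 -0.13 0.15
0.643 -0.12 0.15
0.603 -0.11 0.16
0.563 -0.11 0.16
0.523 -0.1 0.17
0.483 -0.09 0.17
0.443 -0.09 0.17
```

Request:
play_rows(rows=[{"dp": [0,-0.18,-0.07],"turn": [0,0,0],"fingers": 1},{"dp": [0,-0.19,-0.06],"turn": [0,0,0],"fingers": 1},{"dp": [0,-0.19,-0.05],"turn": [0,0,0],"fingers": 1},{"dp": [0,-0.36,-0.08],"turn": [0,0,0],"fingers": 1},{"dp": [0,-0.36,-0.05],"turn": [0,0,0],"fingers": 1}])

```text
clock: 30.58
eef_pos: [587.0, 227.8, 199.2]
tcp_rot: [3.137, -0.001, 2.7]
contact_force: [1.5, 4.8, 2.5]
opening: 0.099
grasp_force: 34.5
```

Request:
play_rows(rows=[{"dp": [0,-0.36,-0.02],"turn": [0,0,0],"fingers": 1},{"dp": [0,-0.37,0],"turn": [0,0,0],"fingers": 1},{"dp": [0,-0.36,0.03],"turn": [0,0,0],"fingers": 1},{"dp": [0,-0.36,0.06],"turn": [0,0,0],"fingers": 1},{"dp": [0,-0.36,0.09],"turn": [0,0,0],"fingers": 1}])

```text
clock: 31.0
eef_pos: [555.4, 160.9, 192.4]
tcp_rot: [3.139, -0.001, 2.7]
contact_force: [2.1, 0.8, 5.1]
opening: 0.101
grasp_force: 37.2
```

Request:
play_rows(rows=[{"dp": [0,-0.35,0.11],"turn": [0,0,0],"fingers": 1},{"dp": [0,-0.34,0.14],"turn": [0,0,0],"fingers": 1},{"dp": [0,-0.33,0.16],"turn": [0,0,0],"fingers": 1},{"dp": [0,-0.31,0.19],"turn": [0,0,0],"fingers": 1},{"dp": [0,-0.3,0.21],"turn": [0,0,0],"fingers": 1}])

```text
clock: 31.42
eef_pos: [527.1, 101.1, 158.9]
tcp_rot: [3.141, -0.001, 2.7]
contact_force: [2.9, -1.3, 5.6]
opening: 0.105
grasp_force: 38.4
```

```bash
python3 - <<'E'
from h import *
s=log();l=loc(s['eef_pos']);z=s['eef_pos'][2]+18.7
p=np.arctan2(z-22,110-l[0]);print(l,'phi',p,np.hypot(z-22,110-l[0]))
E
```

```text
31.4167 q [ 1.86e-01  3.01e-01  1.89e+00  1.00e-03  9.51e-01 -9.44e-01] p [527.1 101.1 158.9] rpy [ 3.1409e+00 -1.0000e-03  2.7004e+00] F [ 2.9 -1.3  5.6] op 9.0 g 38.4
[-6.7782146   0.91023085] phi 0.9270398825011361 194.56412517434816
```

Request:
play_rows(rows=[{"dp": [0,-0.15,0.12],"turn": [0,0,0],"fingers": 1},{"dp": [0,-0.15,0.13],"turn": [0,0,0],"fingers": 1},{"dp": [0,-0.14,0.13],"turn": [0,0,0],"fingers": 1},{"dp": [0,-0.14,0.14],"turn": [0,0,0],"fingers": 1},{"dp": [0,-0.13,0.14],"turn": [0,0,0],"fingers": 1}])

```text
clock: 31.83
eef_pos: [514.9, 75.4, 132.2]
tcp_rot: [-3.141, -0.001, 2.701]
contact_force: [0.4, -5.0, 6.7]
opening: 0.101
grasp_force: 39.4
```

Request:
play_rows(rows=[{"dp": [0,-0.13,0.15],"turn": [0,0,0],"fingers": 1},{"dp": [0,-0.12,0.15],"turn": [0,0,0],"fingers": 1},{"dp": [0,-0.11,0.16],"turn": [0,0,0],"fingers": 1},{"dp": [0,-0.11,0.16],"turn": [0,0,0],"fingers": 1},{"dp": [0,-0.05,0.085],"turn": [0,0,0],"fingers": 1}])

```text
clock: 32.25
eef_pos: [505.9, 56.4, 103.5]
tcp_rot: [-3.141, -0.002, 2.701]
contact_force: [1.3, -5.9, 5.4]
opening: 0.102
grasp_force: 39.9
```

Request:
play_rows(rows=[{"dp": [0,-0.05,0.085],"turn": [0,0,0],"fingers": 1},{"dp": [0,-0.045,0.085],"turn": [0,0,0],"fingers": 1},{"dp": [0,-0.045,0.085],"turn": [0,0,0],"fingers": 1},{"dp": [0,0,0],"turn": [0,0,0],"fingers": 1}])

```text
clock: 32.58
eef_pos: [503.4, 51.2, 93.2]
tcp_rot: [-3.14, -0.002, 2.701]
contact_force: [4.0, -10.3, 1.2]
opening: 0.096
grasp_force: 39.8
```

```bash
python3 - <<'E'
from h import *
s=log();l=loc(s['eef_pos']);z=s['eef_pos'][2]+18.7
p=np.arctan2(z-22,110-l[0]);print(l,'hood',p-.4522,np.hypot(z-22,110-l[0]))
E
```

```text
32.5833 q [ 9.900e-02  3.560e-01  1.999e+00 -1.000e-03  7.890e-01 -1.031e+00] p [503.4  51.2  93.2] rpy [-3.1399e+00 -1.7000e-03  2.7011e+00] F [  4.  -10.3   1.2] op 8.2 g 39.8
[-62.08925278   1.17960916] hood 0.029075117082843105 194.1428344151792
```

Request:
play_rows(rows=[{"dp": [0,-0.03,0.06],"turn": [0,0,0],"fingers": 1},{"dp": [0,-0.03,0.06],"turn": [0,0,0],"fingers": 1},{"dp": [0,-0.01,0.06],"turn": [0,0,0],"fingers": 1},{"dp": [0,0,0],"turn": [0,0,0],"fingers": 1},{"dp": [0,0,0],"turn": [0,0,0],"fingers": 1}])

```text
clock: 33.0
eef_pos: [501.9, 48.1, 86.2]
tcp_rot: [-3.138, -0.002, 2.702]
contact_force: [0.1, -15.1, 3.5]
opening: 0.103
grasp_force: 40.3
```

```bash
python3 - <<'E'
from h import *
s=log();l=loc(s['eef_pos']);z=s['eef_pos'][2]+18.7
p=np.arctan2(z-22,110-l[0]);print(l,'hood',p-.4522,np.hypot(z-22,110-l[0]))
E
```

```text
33.0 q [ 9.400e-02  3.660e-01  2.006e+00 -2.000e-03  7.730e-01 -1.036e+00] p [501.9  48.1  86.2] rpy [-3.1385e+00 -1.9000e-03  2.7017e+00] F [  0.1 -15.1   3.5] op 8.8 g 40.3
[-65.53922958   1.24337517] hood -0.011176561469266433 194.112867560411
```

Request:
play_rows(rows=[{"dp": [0,0.05,0.06],"turn": [0,0,0],"fingers": 1},{"dp": [0,0.05,0.06],"turn": [0,0,0],"fingers": 1},{"dp": [0,0,0],"turn": [0,0,0],"fingers": 1},{"dp": [0,0,0],"turn": [0,0,0],"fingers": 1}])

```text
clock: 33.33
eef_pos: [501.6, 47.8, 82.9]
tcp_rot: [-3.131, -0.003, 2.704]
contact_force: [-11.3, -43.1, 34.7]
opening: 0.096
grasp_force: 45.8
```

```bash
python3 - <<'E'
from h import *
s=log();l=loc(s['eef_pos']);z=s['eef_pos'][2]+18.7
p=np.arctan2(z-22,110-l[0]);print(l,'hood',p-.4522,np.hypot(z-22,110-l[0]))
E
```

```text
33.3333 q [ 0.097  0.373  2.005 -0.011  0.772 -1.029] p [501.6  47.8  82.9] rpy [-3.1312e+00 -3.0000e-03  2.7043e+00] F [-11.3 -43.1  34.7] op 8.1 g 45.8
[-65.9085955    1.38584587] hood -0.02736165816959346 193.0716249939423
```

Request:
play_rows(rows=[{"dp": [0,0,-0.1],"turn": [0,0,0],"fingers": 1},{"dp": [0,0,0],"turn": [0,0,0],"fingers": 0.65},{"dp": [0,0,0],"turn": [0,0,0],"fingers": 0.65},{"dp": [0,0,0],"turn": [0,0,0],"fingers": 0.65},{"dp": [0,0,-0.3],"turn": [0,0,0],"fingers": 0.65}])

```text
clock: 33.75
eef_pos: [502.1, 54.0, 95.5]
tcp_rot: [-3.14, -0.007, 2.7]
contact_force: [0.1, 0.2, -0.2]
opening: 0.345
grasp_force: 0.0
```

Request:
play_rows(rows=[{"dp": [0,0,-0.7],"turn": [0,0,0],"fingers": 0.65},{"dp": [0,0,-0.9],"turn": [0,0,0],"fingers": 0.65},{"dp": [0,0,-0.6],"turn": [0,0,0],"fingers": 1},{"dp": [0,0,0],"turn": [0,0,0],"fingers": 1},{"dp": [0,0,0],"turn": [0,0,0],"fingers": 1}])

```text
clock: 34.17
eef_pos: [504.8, 54.4, 186.2]
tcp_rot: [3.14, -0.001, 2.701]
contact_force: [-0.8, -0.3, -0.4]
opening: -0.002
grasp_force: 0.0
```

Request:
play_rows(rows=[{"dp": [-0.94,-0.29,0],"turn": [0,0,0],"fingers": 1},{"dp": [-0.94,-0.29,0],"turn": [0,0,0],"fingers": 1},{"dp": [-0.94,-0.29,0],"turn": [0,0,0],"fingers": 1},{"dp": [-0.94,-0.29,0],"turn": [0,0,0],"fingers": 1},{"dp": [0,0,0],"turn": [0,0,0],"fingers": 1}])

```text
clock: 34.58
eef_pos: [624.1, -56.1, 182.7]
tcp_rot: [-3.141, -0.001, 2.699]
contact_force: [-1.6, 1.0, -0.3]
opening: -0.004
grasp_force: 0.0
```

Request:
play_rows(rows=[{"dp": [0,0,0],"turn": [0,0,0],"fingers": 1},{"dp": [0,0,0],"turn": [0,0,0],"fingers": 1}])

```text
clock: 34.75
eef_pos: [618.9, -51.9, 182.6]
tcp_rot: [-3.141, -0.007, 2.7]
contact_force: [0.1, 0.3, -0.7]
opening: -0.002
grasp_force: 0.0
```

```bash
python3 - <<'E'
from h import *
s=log();R=Ro.from_euler('xyz',s['tcp_rot']).as_matrix()
print((R.T@(np.array([619,-58,36])-s['eef_pos'])/40).round(3))
t=grab('top','t10');S=grab('side','s10');w=grab('wrist','w10')
for n,f in(('top',t),('side',S)):
    g=cv2.cvtColor(f['pixels'],cv2.COLOR_RGB2HSV);m=cv2.inRange(g,(0,170,90),(5,255,255));k,lab,st,ce=cv2.connectedComponentsWithStats(m)
    for i in range(1,k):
        if st[i,4]>30:print(n,st[i],ce[i].round(1))
    h=np.array([*glob(-65,0),107]);print(n,'closed bar mid proj',np.round(proj(f,h),1),[np.round(proj(f,[*glob(-65,y),107]),1).tolist() for y in(55,-55)])
g=cv2.cvtColor(w['pixels'],cv2.COLOR_RGB2HSV);m=cv2.inRange(g,(50,120,50),(75,255,255));k,lab,st,ce=cv2.connectedComponentsWithStats(m)
for i in range(1,k):
    if st[i,4]>100:print('w green',st[i],ce[i].round(1),onz(w,*ce[i],36,True).round(1))
E
```

```text
34.75 q [-0.087  0.399  1.682  0.002  1.068 -1.217] p [618.9 -51.9 182.6] rpy [-3.1406 -0.0067  2.7   ] F [ 0.1  0.3 -0.7] op -0.1 g 0.0
[-0.092 -0.134  3.664]
top closed bar mid proj [231.7 263.5] [[222.3, 284.6], [240.9, 242.8]]
side [195 179  52  11 203] [220.8 186.9]
side closed bar mid proj [220.5 189.5] [[196.3, 189.9], [244.6, 189.0]]
w green [258 185  28  29 645] [271.3 199.2] [619.  -59.1  36. ]
```

```bash
python3 - <<'E'
from h import *
S=r.grab_frame('side')
g=cv2.cvtColor(S['pixels'],cv2.COLOR_RGB2HSV);m=cv2.inRange(g,(0,140,70),(6,255,255))
c=[np.where(m[170:200,x])[0].mean()+170 for x in range(205,236)]
w=[np.where(m[170:200,x])[0].size for x in range(205,236)]
print(np.mean(c),np.mean(w))
for a in(0,.01,.02,.03,.04):
    ph=.4522+a;print(a,np.round(proj(S,[*glob(111-194.6*np.cos(ph),0),22+194.6*np.sin(ph)]),2))
f=r.grab_frame('wrist');m=cv2.inRange(cv2.cvtColor(f['pixels'],cv2.COLOR_RGB2HSV),(0,170,60),(6,255,255))
k,lab,st,ce=cv2.connectedComponentsWithStats(m)
for i in range(1,k):
    if st[i,4]>100:print(st[i],ce[i])
E
```

```text
187.53225806451613 3.935483870967742
0 [220.55 189.24]
0.01 [220.52 188.39]
0.02 [220.49 187.55]
0.03 [220.47 186.7 ]
0.04 [220.44 185.85]
[ 334    0   65   98 1879] [350.49175093  59.92762108]
```

Request:
play_rows(rows=[{"dp": [0.93,0.25,0],"turn": [0,0,0],"fingers": 1},{"dp": [0.93,0.25,0],"turn": [0,0,0],"fingers": 1},{"dp": [0.93,0.25,0],"turn": [0,0,0],"fingers": 1},{"dp": [0.93,0.26,0],"turn": [0,0,0],"fingers": 1},{"dp": [0,0,0],"turn": [0,0,0],"fingers": 1}])

```text
clock: 35.42
eef_pos: [497.1, 51.1, 184.8]
tcp_rot: [-3.141, -0.007, 2.703]
contact_force: [0.0, -0.9, -0.8]
opening: 0.001
grasp_force: 0.0
```

Request:
play_rows(rows=[{"dp": [0,0,0.6],"turn": [0,0,0],"fingers": 1},{"dp": [0,0,0.6],"turn": [0,0,0],"fingers": 1},{"dp": [0,0,0.25],"turn": [0,0,0],"fingers": 1},{"dp": [0,0,0],"turn": [0,0,0],"fingers": 1},{"dp": [0,0,0],"turn": [0,0,0],"fingers": 1}])

```text
clock: 35.83
eef_pos: [502.7, 48.1, 127.3]
tcp_rot: [-3.141, -0.004, 2.701]
contact_force: [-0.3, 0.3, -0.2]
opening: -0.002
grasp_force: 0.0
```

```bash
python3 - <<'E'
from h import *
s=log();print(loc(s['eef_pos']))
E
```

```text
35.8333 q [ 0.091  0.303  1.978  0.002  0.865 -1.04 ] p [502.7  48.1 127.3] rpy [-3.1412 -0.0039  2.7006] F [-0.3  0.3 -0.2] op -0.1 g 0.0
[-65.16331889   0.45927099]
```

Request:
play_rows(rows=[{"dp": [0,0,0.2],"turn": [0,0,0],"fingers": 1},{"dp": [0,0,0.1],"turn": [0,0,0],"fingers": 1},{"dp": [0,0,0.05],"turn": [0,0,0],"fingers": 1},{"dp": [0,0,0],"turn": [0,0,0],"fingers": 1},{"dp": [0,0,0],"turn": [0,0,0],"fingers": 1}])

```text
clock: 36.25
eef_pos: [503.0, 48.0, 113.3]
tcp_rot: [3.141, -0.003, 2.7]
contact_force: [-0.1, 0.3, 0.1]
opening: 0.004
grasp_force: 0.0
```

Request:
play_rows(rows=[{"dp": [0,0,0.04],"turn": [0,0,0],"fingers": 1},{"dp": [0,0,0],"turn": [0,0,0],"fingers": 1},{"dp": [0,0,0],"turn": [0,0,0],"fingers": 1}])

```text
clock: 36.5
eef_pos: [503.2, 47.9, 111.9]
tcp_rot: [3.141, -0.002, 2.7]
contact_force: [0.2, -0.7, 4.1]
opening: -0.002
grasp_force: 2.0
```

Request:
play_rows(rows=[{"dp": [0,0,0.04],"turn": [0,0,0],"fingers": 1},{"dp": [0,0,0],"turn": [0,0,0],"fingers": 1},{"dp": [0,0,0],"turn": [0,0,0],"fingers": 1}])

```text
clock: 36.75
eef_pos: [503.3, 47.9, 111.6]
tcp_rot: [3.141, -0.002, 2.701]
contact_force: [-6.2, -1.7, 21.1]
opening: -0.004
grasp_force: 10.9
```

Hood firmly on its closed stop (bar top 112 mm as expected). Now the button.

Request:
play_rows(rows=[{"dp": [0,0,-0.3],"turn": [0,0,0],"fingers": 1},{"dp": [0,0,-0.8],"turn": [0,0,0],"fingers": 1},{"dp": [0,0,-0.7],"turn": [0,0,0],"fingers": 1},{"dp": [-0.94,-0.3,0],"turn": [0,0,0],"fingers": 1},{"dp": [-0.94,-0.3,0],"turn": [0,0,0],"fingers": 1}])

```text
clock: 37.17
eef_pos: [562.1, -5.5, 184.2]
tcp_rot: [3.14, 0.0, 2.703]
contact_force: [0.8, 0.4, 0.0]
opening: -0.001
grasp_force: 0.0
```

Request:
play_rows(rows=[{"dp": [-0.94,-0.3,0],"turn": [0,0,0],"fingers": 1},{"dp": [-0.93,-0.29,0],"turn": [0,0,0],"fingers": 1},{"dp": [0,0,0.9],"turn": [0,0,0],"fingers": 1},{"dp": [0,0,0.9],"turn": [0,0,0],"fingers": 1},{"dp": [0,0,0.7],"turn": [0,0,0],"fingers": 1}])

```text
clock: 37.58
eef_pos: [617.7, -59.7, 79.2]
tcp_rot: [-3.141, -0.004, 2.699]
contact_force: [-0.3, -0.5, -0.1]
opening: -0.002
grasp_force: 0.0
```

Request:
play_rows(rows=[{"dp": [0,0,0],"turn": [0,0,0],"fingers": 1},{"dp": [0,0,0],"turn": [0,0,0],"fingers": 1},{"dp": [0,0,0],"turn": [0,0,0],"fingers": 1}])

```text
clock: 37.83
eef_pos: [619.1, -59.0, 83.0]
tcp_rot: [3.141, -0.002, 2.701]
contact_force: [0.3, -0.4, 0.6]
opening: 0.004
grasp_force: 0.0
```

```bash
python3 - <<'E'
from h import *
s=log();R=Ro.from_euler('xyz',s['tcp_rot']).as_matrix()
print((R.T@(np.array([619,-58.6,36])-s['eef_pos'])/40).round(3))
E
```

```text
37.8333 q [-9.800e-02  5.170e-01  1.751e+00  1.000e-03  8.750e-01 -1.229e+00] p [619.1 -59.   83. ] rpy [ 3.1410e+00 -1.5000e-03  2.7007e+00] F [ 0.3 -0.4  0.6] op 0.4 g 0.0
[0.005 0.007 1.174]
```

Request:
play_rows(rows=[{"dp": [0,0,0.5],"turn": [0,0,0],"fingers": 1},{"dp": [0,0,0.4],"turn": [0,0,0],"fingers": 1},{"dp": [0,0,0.25],"turn": [0,0,0],"fingers": 1},{"dp": [0,0,0.07],"turn": [0,0,0],"fingers": 1},{"dp": [0,0,0.06],"turn": [0,0,0],"fingers": 1}])

```text
clock: 38.25
eef_pos: [619.4, -58.9, 33.4]
tcp_rot: [3.141, -0.001, 2.701]
contact_force: [-11.5, 1.0, 39.6]
opening: 0.004
grasp_force: 20.0
```

Request:
play_rows(rows=[{"dp": [0,0,0.05],"turn": [0,0,0],"fingers": 1},{"dp": [0,0,0],"turn": [0,0,0],"fingers": 1},{"dp": [0,0,0],"turn": [0,0,0],"fingers": 1}])

```text
clock: 38.5
eef_pos: [619.4, -58.9, 33.5]
tcp_rot: [3.14, -0.0, 2.701]
contact_force: [-11.3, 1.6, 35.9]
opening: 0.001
grasp_force: 17.8
```

Stiff at 33.4 mm, so the broad fingertips probably rest on the button's collar; I'll press with a narrow edge by tilting.

Request:
play_rows(rows=[{"dp": [0,0,-0.4],"turn": [0,0,0],"fingers": 1},{"dp": [0,0,-0.6],"turn": [0,0,0],"fingers": 1},{"dp": [0,0,0],"turn": [0,0,0],"fingers": 1},{"dp": [0,0,0],"turn": [0,0,0],"fingers": 1}])

```text
clock: 38.83
eef_pos: [620.1, -59.1, 71.3]
tcp_rot: [3.14, 0.002, 2.701]
contact_force: [0.4, -0.6, 0.1]
opening: -0.001
grasp_force: 0.0
```

```bash
python3 - <<'E'
from h import *
s=log();w=grab('wrist','w11')
g=cv2.cvtColor(w['pixels'],cv2.COLOR_RGB2HSV);m=cv2.inRange(g,(50,120,50),(75,255,255));k,lab,st,ce=cv2.connectedComponentsWithStats(m)
for i in range(1,k):
    if st[i,4]>100:print('green',st[i],ce[i].round(1),onz(w,*ce[i],36,True).round(1))
# extents of green and dark ring through its centre
i=1+np.argmax(st[1:,4]);u,v=ce[i].astype(int)
print('row',[int(x) for x in w['pixels'][v,u-45:u+46:3].sum(1)])
print('col',[int(x) for x in w['pixels'][v-45:v+46:3,u].sum(1)])
for d in(-45,45):print(onz(w,u+d,v,30,True).round(1),onz(w,u,v+d,30,True).round(1))
E
```

```text
38.8333 q [-9.800e-02  5.330e-01  1.756e+00  1.000e-03  8.500e-01 -1.229e+00] p [620.1 -59.1  71.3] rpy [3.1399e+00 1.7000e-03 2.7006e+00] F [ 0.4 -0.6  0.1] op -0.1 g 0.0
green [ 256  216   45   41 1328] [277.2 235.5] [616.9 -58.3  36. ]
row [333, 342, 344, 343, 163, 89, 91, 88, 143, 213, 220, 220, 221, 222, 223, 224, 222, 222, 220, 223, 220, 221, 173, 90, 89, 91, 91, 584, 569, 572, 572]
col [340, 337, 339, 208, 82, 108, 96, 94, 93, 155, 191, 231, 232, 227, 224, 224, 221, 219, 219, 219, 219, 166, 166, 133, 130, 133, 106, 103, 103, 105, 103]
[606.9 -84.2  30. ] [593.3 -47.3  30. ]
[630.5 -34.6  30. ] [646.7 -72.8  30. ]
```

```bash
python3 - <<'E'
from h import *
s=r.sense();R=Ro.from_euler('xyz',s['tcp_rot']);Rn=(R*Ro.from_rotvec([np.radians(-24),0,0])*Ro.from_rotvec([0,np.radians(-24),0])).as_matrix()
for t in(9,12,14.5):
    print(t,(Rn@[11,-t,0]).round(1))
T=np.array([618.5,-58.5,40])-Rn@[11,-12,0];p=np.array(s['eef_pos']);H=T.copy();H[2]=p[2]
print('T',T.round(1),'hover',(Rn.T@(H-p)/40).round(3),'down10mm',(Rn.T@[0,0,-10]/40).round(3),'down dist',H[2]-T[2])
E
```

```text
9 [-11.8  -1.5  -7.7]
12 [-13.  -4.  -9.]
14.5 [-14.  -6. -10.]
T [631.5 -54.5  49. ] hover [-0.173  0.214  0.182] down10mm [ 0.093 -0.102  0.209] down dist 20.975965437933375
```

Request:
play_rows(rows=[{"dp": [0,0,0],"turn": [-1,0,0],"fingers": 1},{"dp": [0,0,0],"turn": [-1,0,0],"fingers": 1},{"dp": [0,0,0],"turn": [-1,0,0],"fingers": 1},{"dp": [0,0,0],"turn": [-1,0,0],"fingers": 1},{"dp": [0,0,0],"turn": [0,-1,0],"fingers": 1}])

```text
clock: 39.3
eef_pos: [619.3, -62.2, 67.3]
tcp_rot: [2.715, 0.091, 2.654]
contact_force: [0.9, 0.1, 0.0]
opening: -0.005
grasp_force: 0.0
```

Request:
play_rows(rows=[{"dp": [0,0,0],"turn": [0,-1,0],"fingers": 1},{"dp": [0,0,0],"turn": [0,-1,0],"fingers": 1},{"dp": [0,0,0],"turn": [0,-1,0],"fingers": 1},{"dp": [-0.17,0.21,0.18],"turn": [0,0,0],"fingers": 1},{"dp": [0,0,0],"turn": [0,0,0],"fingers": 1}])

```text
clock: 39.72
eef_pos: [633.8, -49.7, 68.9]
tcp_rot: [2.685, 0.318, 2.553]
contact_force: [0.3, 0.2, 0.6]
opening: 0.001
grasp_force: 0.0
```

Request:
play_rows(rows=[{"dp": [0.09,-0.1,0.21],"turn": [0,0,0],"fingers": 1},{"dp": [0.09,-0.1,0.21],"turn": [0,0,0],"fingers": 1},{"dp": [0,0,0],"turn": [0,0,0],"fingers": 1},{"dp": [0,0,0],"turn": [0,0,0],"fingers": 1}])

```text
clock: 40.05
eef_pos: [632.6, -49.8, 48.8]
tcp_rot: [2.686, 0.318, 2.554]
contact_force: [-0.6, -1.5, 0.5]
opening: 0.0
grasp_force: 0.0
```

Request:
play_rows(rows=[{"dp": [0.019,-0.02,0.042],"turn": [0,0,0],"fingers": 1},{"dp": [0.019,-0.02,0.042],"turn": [0,0,0],"fingers": 1},{"dp": [0,0,0],"turn": [0,0,0],"fingers": 1},{"dp": [0,0,0],"turn": [0,0,0],"fingers": 1}])

```text
clock: 40.38
eef_pos: [632.8, -49.6, 45.6]
tcp_rot: [2.685, 0.32, 2.554]
contact_force: [-0.7, 0.6, -0.7]
opening: 0.0
grasp_force: 0.0
```

Request:
play_rows(rows=[{"dp": [0.019,-0.02,0.042],"turn": [0,0,0],"fingers": 1},{"dp": [0,0,0],"turn": [0,0,0],"fingers": 1},{"dp": [0,0,0],"turn": [0,0,0],"fingers": 1}])

```text
clock: 40.63
eef_pos: [632.9, -49.6, 43.6]
tcp_rot: [2.685, 0.32, 2.553]
contact_force: [-0.6, -0.5, 1.9]
opening: 0.0
grasp_force: 0.9
```

Request:
play_rows(rows=[{"dp": [0.019,-0.02,0.042],"turn": [0,0,0],"fingers": 1},{"dp": [0,0,0],"turn": [0,0,0],"fingers": 1},{"dp": [0,0,0],"turn": [0,0,0],"fingers": 1}])

```text
clock: 40.88
eef_pos: [632.9, -49.5, 41.6]
tcp_rot: [2.685, 0.32, 2.553]
contact_force: [1.0, -0.4, 1.5]
opening: 0.0
grasp_force: 1.5
```

Request:
play_rows(rows=[{"dp": [0.019,-0.02,0.042],"turn": [0,0,0],"fingers": 1},{"dp": [0,0,0],"turn": [0,0,0],"fingers": 1},{"dp": [0,0,0],"turn": [0,0,0],"fingers": 1}])

```text
clock: 41.13
eef_pos: [632.8, -49.5, 39.5]
tcp_rot: [2.685, 0.32, 2.553]
contact_force: [1.7, -2.4, 4.0]
opening: -0.003
grasp_force: 2.1
```

Request:
play_rows(rows=[{"dp": [0.014,-0.015,0.03],"turn": [0,0,0],"fingers": 1},{"dp": [0,0,0],"turn": [0,0,0],"fingers": 1},{"dp": [0,0,0],"turn": [0,0,0],"fingers": 1}])

```text
clock: 41.38
eef_pos: [632.8, -49.4, 38.2]
tcp_rot: [2.685, 0.32, 2.553]
contact_force: [0.2, -1.4, 5.8]
opening: 0.004
grasp_force: 2.9
```

Request:
play_rows(rows=[{"dp": [0.01,-0.01,0.025],"turn": [0,0,0],"fingers": 1},{"dp": [0,0,0],"turn": [0,0,0],"fingers": 1},{"dp": [0,0,0],"turn": [0,0,0],"fingers": 1}])

```text
clock: 41.63
eef_pos: [633.1, -49.5, 37.7]
tcp_rot: [2.684, 0.321, 2.553]
contact_force: [-2.6, -2.8, 12.3]
opening: -0.003
grasp_force: 6.4
```

Request:
play_rows(rows=[{"dp": [-0.09,0.1,-0.21],"turn": [0,0,0],"fingers": 1},{"dp": [-0.3,0.33,-0.7],"turn": [0,0,0],"fingers": 1},{"dp": [-0.35,0.37,-0.8],"turn": [0,0,0],"fingers": 1},{"dp": [-0.35,0.37,-0.8],"turn": [0,0,0],"fingers": 1},{"dp": [-0.35,0.37,-0.8],"turn": [0,0,0],"fingers": 1}])

```text
clock: 42.05
eef_pos: [636.6, -56.3, 190.3]
tcp_rot: [2.687, 0.317, 2.555]
contact_force: [1.5, -0.0, -0.2]
opening: 0.003
grasp_force: 0.0
```

```bash
python3 - <<'E'
from h import *
s=log()
S=grab('side','s12');t=grab('top','t12')
g=cv2.cvtColor(S['pixels'],cv2.COLOR_RGB2HSV)
for n,lo,hi,b in(('orange',(8,110,90),(18,255,255),(130,235,180,340)),('blue',(100,110,80),(122,255,255),(130,235,180,340)),('red',(0,140,70),(6,255,255),(165,205,190,255)),('green',(50,120,50),(80,255,255),(205,245,270,300))):
    m=cv2.inRange(g,lo,hi)[b[0]:b[1],b[2]:b[3]];k,lab,st,ce=cv2.connectedComponentsWithStats(m)
    for i in range(1,k):
        if st[i,4]>10:
            u,v=ce[i]+[b[2],b[0]];o,d=ray(S,u,v);k0=(np.array([*glob(16,0),0])-o)@U/(d@U);p=o+d*k0
            print(n,st[i],(u.round(1),v.round(1)),p.round(1),loc(p).round(1))
E
```

```text
42.05 q [-0.268  0.261  2.     0.686  0.546 -1.861] p [636.6 -56.3 190.3] rpy [2.6872 0.3167 2.5545] F [ 1.5 -0.  -0.2] op 0.2 g 0.0
red [  5  15  52  12 237] (np.float64(219.8), np.float64(188.2)) [528.1 125.9  62.1] [16.  10.5]
green [11 16 12 11 97] (np.float64(286.4), np.float64(226.0)) [683.3  52.5 -61.1] [  15.5 -161.2]
```

```bash
python3 - <<'E'
from h import *
S=r.grab_frame('side')
g=cv2.cvtColor(S['pixels'],cv2.COLOR_RGB2HSV)
for n,lo,hi in(('orange',(5,35,90),(22,255,255)),('blue',(100,45,90),(125,255,255))):
    m=cv2.inRange(g,lo,hi)[150:235,180:310];k,lab,st,ce=cv2.connectedComponentsWithStats(m)
    for i in range(1,k):
        if st[i,4]>20:
            u,v=ce[i]+[180,150];o,d=ray(S,u,v);k0=(np.array([*glob(16,0),0])-o)@U/(d@U);p=o+d*k0
            print(n,st[i],(u.round(1),v.round(1)),p.round(1),loc(p).round(1))
E
```

```text
orange [85 43 19  4 76] (np.float64(274.0), np.float64(194.5)) [652.3  67.2  40.6] [  15.6 -126.9]
blue [34 44 20  4 78] (np.float64(223.3), np.float64(195.5)) [534.6 122.8  40.3] [16.   3.3]
```

Bands are at the same pixels as after placing, so the modules haven't moved. Hand in.

```bash
python3 -c "
from rig import r
print(r.sign_off())"
```

```text
the job is handed in; nothing more can be done
None
```

I handed the job in; the sign-off gave no verdict. The orange module stands on pad2 and the blue on pad1 (no white one was there), the hood is closed on its stop, and the button was pressed to its end stop and released; the spool and flux bottle were never touched.

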